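# Book in a sauce delivery and put it away chilled

### The job

Book in the sauce delivery: take the hand scanner from its dock and point it squarely at the bar code on the sloping delivery note, from about 10 cm, holding it steady there for a good second. Then stand all the sauce tubs (two to four have come) upright on the floor of the condiment chiller, setting them down rather than dropping them in, shut the lid fully, and scan the bar code on the shut lid in the same way. Finish with the scanner standing back in its dock, and leave the other things on the counter where they are.

Things in the scene. Friction and masses are not known exactly. Their poses are not given: they have to be found in the camera images.
- scanner: Cordless bar code scanner: grey stick 154 mm long, about 180 g, standing nose down in its dock. Head at the lower end 44 (its x) x 36 (its y) mm, 0 to 46 mm above the origin; handle above 32 (x) x 26 (y) mm, flat-sided, up to 154 mm; yellow trigger on the -x side (need not be pulled). Origin: centre of the scan window, the flat underside of the head; z points up the handle.
- scan_window (a point): Same point as the scanner's origin. The scanner looks straight out of the window along its own -z. It reads by itself when the bar code's centre lies within 12 mm of that line, 50 to 160 mm from the window, the line within 0.3 rad of square to the label, and the scanner is still for a second.
- scanner_grip (a point): Where to grip the scanner: on the axis of its handle, 95 mm above the window; fingers best close across its y (26 mm). Centre of mass about 75 mm above the window.
- dock: Black charging dock fixed to the counter: base 100 (x) x 90 (y) x 12 mm, on it a rectangular cup 54 (x) x 46 mm (y) inside, 38 mm deep, walls 8 mm, open at the top (rim 50 mm above the counter). Origin: centre of underside; z up. Place and yaw vary. The scanner stands in it with axes along the dock's (half a turn round fits too), nose on the cup floor, upright.
- dock_floor (a point): Centre of the dock's cup floor, 12 mm above the counter, where the scanner's window rests.
- note_label: Barcode sticker 90 x 50 mm on the delivery note, on a fixed blue stand: board 170 wide x 230 mm, sloping up 30 degrees away from the robot, from 12 mm (front edge) to 127 mm above the counter. Origin: centre of the bar code on its face, 80 mm up the slope, 56 mm above the counter; z points out of the face (up, to the robot), y along the code (level), x up the slope. Place, yaw vary.
- chiller: Condiment chiller fixed to the counter: black open-topped box with steel rim, outside 184 (its x) x 364 (y) x 120 mm high; the undivided well inside is 160 x 340 mm, 80 mm deep, walls 12 mm. Origin: centre of underside, z up; its lid is hinged along the +x rim (far from the robot). Place and yaw vary.
- well_floor (a point): Centre of the chiller's well floor, 40 mm above the counter; axes as the chiller's.
- lid (a joint): Angle of the chiller's lid (rad): 0 shut, growing as it opens, at most 1.95; starts at 1.7 to 1.9, leaning back past upright. Stiff hinge: it stays where left; moving it takes at most 5 N at the edge. White plate 184 x 364 x 8 mm, with a black tab 90 mm wide and 20 mm long in the middle of its free edge. Can be shut by pushing its outer face or edge over and down with closed fingers.
- lid_hinge (a point): On the hinge line (along the chiller's y), middle of the lid's width, on its under face: 120 mm above the counter, at the chiller's +x rim. Shut, the lid reaches 184 mm (204 mm with the tab) from here along the chiller's -x; its outer face is 8 mm above.
- lid_tab (a point): Tip of the lid's tab, 204 mm from the hinge line, mid-thickness; moves with the lid.
- lid_label: White sticker 90 x 50 mm with black bars in the middle of the lid's outer face; faces up, 131 mm above the counter, when the lid is shut. Origin: centre of the bar code on its face; z points out of the face, y along the code's length.
- tub_red: Sealed round sauce tub, white with a red lid, 58 mm across, 46 mm tall, about 110 g (mass varies); stands upright on the counter. Origin: centre of its underside; z up. May be absent (None).
- tub_yellow: Sealed round sauce tub, white with a yellow lid, 58 mm across, 46 mm tall, about 110 g (mass varies); stands upright on the counter. Origin: centre of its underside; z up. May be absent (None).
- tub_green: Sealed round sauce tub, white with a green lid, 58 mm across, 46 mm tall, about 110 g (mass varies); stands upright on the counter. Origin: centre of its underside; z up. May be absent (None).
- tub_orange: Sealed round sauce tub, white with an orange lid, 58 mm across, 46 mm tall, about 110 g (mass varies); stands upright on the counter. Origin: centre of its underside; z up. May be absent (None).
- ketchup: Red squeeze bottle, 56 mm across, 190 mm tall, upright. Origin: centre of underside. Not part of the job: leave it where it is.
- mustard: Yellow squeeze bottle, 56 mm across, 190 mm tall, upright. Origin: centre of underside. Not part of the job: leave it where it is.
- shaker: Metal salt shaker, 60 mm across, 97 mm tall, upright. Origin: centre of underside. Not part of the job: leave it where it is.
- turner: Turner (spatula) lying on the counter, 280 mm long along its x. Origin: middle, on the counter. Not part of the job: leave it where it is.
- pickles: Green glass jar with a steel lid, 72 mm across, 100 mm tall, upright. Origin: centre of underside. Not part of the job: leave it where it is.
- ramekin: Small white bowl, 84 mm across, 45 mm tall. Origin: centre of underside. Not part of the job: leave it where it is.
- tongs: Steel tongs with black ends lying on the counter, 260 mm long along their x. Origin: middle, on the counter. Not part of the job: leave it where it is.
Not all that is in view belongs to the job. What is shaped like the tub_yellow but blue is not meant. There is more than one size of the scanner; the job needs the smaller.

How it is judged:
On the way, in this order (a step that is already met when the one before it is completed fails the run):
1. the scanner, held still for a second, reads the bar code on the delivery note (x of note_label in the frame of scanner between -0.012 and 0.012 m and y of note_label in the frame of scanner between -0.012 and 0.012 m and z of note_label in the frame of scanner between -0.16 and -0.05 m and angle between the z axis of scanner and the z axis of note_label, either way round below 0.3 rad and linear speed of scanner below 0.03 m/s and angular speed of scanner below 0.2 rad/s), for 1 s.
2. every tub stands upright on the floor of the chiller's well (x of tub_red in the frame of well_floor between -0.082 and 0.082 m and y of tub_red in the frame of well_floor between -0.172 and 0.172 m and z of tub_red in the frame of well_floor between -0.01 and 0.015 m and angle between each of tub_red, tub_yellow, tub_green, tub_orange's own z axis and vertical below 0.25 rad and x of tub_yellow in the frame of well_floor between -0.082 and 0.082 m and y of tub_yellow in the frame of well_floor between -0.172 and 0.172 m and z of tub_yellow in the frame of well_floor between -0.01 and 0.015 m and x of tub_green in the frame of well_floor between -0.082 and 0.082 m and y of tub_green in the frame of well_floor between -0.172 and 0.172 m and z of tub_green in the frame of well_floor between -0.01 and 0.015 m and x of tub_orange in the frame of well_floor between -0.082 and 0.082 m and y of tub_orange in the frame of well_floor between -0.172 and 0.172 m and z of tub_orange in the frame of well_floor between -0.01 and 0.015 m), for 0.2 s.
3. the lid is shut on them (value of joint lid below 0.05 rad), for 0.2 s.
4. the scanner, held still for a second, reads the bar code on the shut lid (value of joint lid below 0.05 rad and x of lid_label in the frame of scanner between -0.012 and 0.012 m and y of lid_label in the frame of scanner between -0.012 and 0.012 m and z of lid_label in the frame of scanner between -0.16 and -0.05 m and angle between the z axis of scanner and the z axis of lid_label, either way round below 0.3 rad and linear speed of scanner below 0.03 m/s and angular speed of scanner below 0.2 rad/s), for 1 s.
At the end, for the whole second after the job is handed in: Every tub stands upright (within 0.25 rad) on the floor of the chiller's well, the lid is shut (below 0.05 rad), and the scanner stands at rest in its dock: upright within 0.2 rad, its window within 15 mm of the middle of the cup and within 8 mm of its floor (all of step 2 and value of joint lid below 0.05 rad and horizontal distance between scanner and dock_floor below 0.015 m and z of scanner in the frame of dock_floor below 0.008 m and angle between scanner's own z axis and vertical below 0.2 rad and linear speed of scanner below 0.02 m/s); the robot touches nothing.
It fails at once if one of the other things on the counter is moved more than 4 cm or knocked over (distance of any of ketchup, mustard, shaker, turner, pickles, ramekin, tongs from where it was at the start of the episode above 0.04 m or angle between any of ketchup, mustard, shaker, turner, pickles, ramekin, tongs's own z axis and vertical above 0.5 rad).
It fails at once if a tub is dropped into the chiller from a height (falls faster than 1 m/s inside the well) ((x of tub_red in the frame of well_floor between -0.09 and 0.09 m and y of tub_red in the frame of well_floor between -0.18 and 0.18 m and z of tub_red in the frame of well_floor below 0.06 m and linear speed of tub_red above 1 m/s) or (x of tub_yellow in the frame of well_floor between -0.09 and 0.09 m and y of tub_yellow in the frame of well_floor between -0.18 and 0.18 m and z of tub_yellow in the frame of well_floor below 0.06 m and linear speed of tub_yellow above 1 m/s) or (x of tub_green in the frame of well_floor between -0.09 and 0.09 m and y of tub_green in the frame of well_floor between -0.18 and 0.18 m and z of tub_green in the frame of well_floor below 0.06 m and linear speed of tub_green above 1 m/s) or (x of tub_orange in the frame of well_floor between -0.09 and 0.09 m and y of tub_orange in the frame of well_floor between -0.18 and 0.18 m and z of tub_orange in the frame of well_floor below 0.06 m and linear speed of tub_orange above 1 m/s)).
Of tub_red, tub_yellow, tub_green, tub_orange only 2 to 4 are there at a start; the rules pass over those that are not, and their reading is None.
At some moment in a run one of tub_red, tub_yellow, tub_green, tub_orange may be knocked a few centimetres aside while the robot is not near it.
It also fails if it takes over 210 s, if anything falls off the work surface, if the arm or the gripper's body presses on something with over 40 N, if the wrist force passes 120 N, or if a joint passes its speed limit or range.

### The arm

A 7-joint arm with a two-finger parallel gripper is mounted at the origin on the work surface. World frame = base frame: x ahead of the robot, y to its left, z up, the work surface at z = 0. Lengths are in m, angles in rad, forces in N, time in s.
With the tool pointing down it reaches from about 0.425 to 0.95 m from the base axis. Payload 16.7 kg.
Tool frame: the origin (TCP) lies midway between the tips of the shut fingers; the grasp point (between the pads) lies 19 mm behind it; z points along the fingers, y is the direction in which the jaws open and shut (so a half turn about z gives the same grasp; the last joint's range is limited). The gripper opens to 94 mm and grips with 3 to 60 N. Pads are 16 mm wide; open, the fingers measure 119 mm over their backs; the gripper's body (75 mm by 177 mm) begins 78 mm behind the grasp point.
Start: joints at [-1.304, 0.426, 0.074, 1.606, -0.034, 1.111, -0.067], TCP at [0.273, 0.617, 0.205] pointing down, gripper open.
Joint ranges: [-2.85, 2.85], [-0.5, 2.14], [-1.23, 1.37], [0.21, 2.46], [-1.02, 4.16], [0.16, 2.05], [-2.73, 2.73]. Speed limits (rad/s): [1.89, 1.89, 2.39, 2.39, 3.01, 3.01, 3.01].

### API

Orientations are given as a unit quaternion [x, y, z, w].
In Python, from plant import ctrl gives the robot as it stands. The module is installed in compiled form; this text tells all that it offers.
- The arm moves only by the tool arm_command, never from a script. Its arguments are lists of equal length, an entry for each row: "xyz": the shift along the world's x, y, z in mm, a list of three; "rot": the turn, a rotation vector about the world's x, y, z in degrees, a list of three. A call has 1 to 5 rows; each row is the pose to reach, as a shift and turn from the pose measured when the call began; what a row does not reach only later rows make up. A row lasts 1/10 s, in which the tool goes at most 50 mm and 8.59 degrees, less where a joint would pass 70% of its speed; a pose out of reach is approached as far as the arm can. A call with a gripper value outside its range is refused whole. "claw" is the closure, from -1 (fully open) to 1 (shut), so that 0 is half open, set as the call begins (left out, the last holds). The fingers move at their own pace and stop on an object; "force" is the grip in N (left out, the last holds). Time passes only in rows, so rows that repeat a pose let the fingers close. It gives the time, the measured TCP pose, the force and the opening at its end, in the units of the state.
- ctrl.get_state(): the state, without advancing time (a new reading comes with each control period).
- ctrl.read_camera(name): name is "side" or "top"; returns a dict with "color" (420x560x3 uint8, red, green, blue), "K" (3x3 intrinsics, pixels), "k1" (the pictures are not rectified: a ray, as slopes to the right and down, at radius r is drawn at 1 + k1 r^2 times it, then the intrinsics apply), "rvec" (rotation vector, rad) and "tvec" (3), from world to camera coordinates, as OpenCV has them. Camera axes: x right, y down, z forward; pixel columns grow to the right and rows downward; lengths in m; the calibration is good to about 2 mm. A picture is of the moment at which its call begins. There is no depth.
- ctrl.hand_in(): hands the job in, once; it reports no verdict.
The state is a dict: "time": time; "qpos": joint angles; "dq": joint speeds; "effort": joint torques, N m; "position": TCP position; "ee_rot": TCP orientation; "contact_force": force on the tool from outside, world axes, zero at the start; "wrist_torque": the same for the moment, N m; "gripper_width": finger opening in m.
Only numpy, scipy, OpenCV 4.12 (cv2) and the standard library are available. Lean on these libraries where they do the work, as an engineer would, in place of code of your own. Each camera call takes 0.05 s, during which the arm holds its last target.

## Working session

There is one attempt and no reset: what is moved stays moved. The work goes in short steps, Python scripts to look and compute and a tool call to move; the robot and the scene stay as the last step left them, time stands still between calls to the robot, and variables do not carry over. Pictures are saved under pics/ and viewed, and the job is handed in when it is done.

Besides the shell and the picture viewer there is one more tool, called after "Call:" as name(argument=value, ...) on one line, values as JSON. arm_command: Moves the arm, as the interface text tells. Its arguments: {"type":"object","properties":{"xyz":{"type":"array","items":{"type":"array","items":{"type":"number"}}},"rot":{"type":"array","items":{"type":"array","items":{"type":"number"}}},"claw":{"type":"number"},"force":{"type":"number"}},"required":["xyz","rot"]}

```bash
mkdir -p pics; cat > h.py <<'E'
import numpy as np, cv2
from scipy.spatial.transform import Rotation as R
from plant import ctrl
def cam(n):
    d=ctrl.read_camera(n); d['R']=cv2.Rodrigues(np.array(d['rvec'],float))[0]; d['t']=np.array(d['tvec'],float).ravel(); d['K']=np.array(d['K'],float); d['bgr']=cv2.cvtColor(d['color'],cv2.COLOR_RGB2BGR); return d
def D(d): return np.array([d['k1'],0,0,0,0],float)
def ray(d,u,v):
    p=cv2.undistortPoints(np.array([[[u,v]]],float),d['K'],D(d)).ravel()
    w=d['R'].T@np.array([p[0],p[1],1]); return -d['R'].T@d['t'], w/np.linalg.norm(w)
def onz(d,u,v,z):
    c,w=ray(d,u,v); return c+w*(z-c[2])/w[2]
def proj(d,P):
    return cv2.projectPoints(np.atleast_2d(np.array(P,float)),np.array(d['rvec'],float),d['t'],d['K'],D(d))[0].reshape(-1,2)
def tri(a,pa,b,pb):
    c1,w1=ray(a,*pa); c2,w2=ray(b,*pb)
    A=np.stack([w1,-w2],1); s=np.linalg.lstsq(A,c2-c1,rcond=None)[0]
    x,y=c1+w1*s[0],c2+w2*s[1]; return (x+y)/2, np.linalg.norm(x-y)
E
python3 - <<'E'
from h import *
for n in ('side','top'):
    d=cam(n); cv2.imwrite(f'pics/{n}0.png',d['bgr']); print(n,d['K'].tolist(),d['k1'],(-d['R'].T@d['t']).round(3),d['R'].round(2).tolist())
s=ctrl.get_state(); print({k:np.round(v,3) for k,v in s.items()})
E
```

```text
side [[436.749466430031, 0.0, 273.703750970723], [0.0, 436.749466430031, 209.50565402808627], [0.0, 0.0, 1.0]] -0.06863573288460693 [-0.293 -0.992  1.037] [[0.75, -0.67, -0.0], [-0.4, -0.45, -0.8], [0.53, 0.6, -0.6]]
top [[419.94090929855304, 0.0, 286.0373264559195], [0.0, 419.94090929855304, 213.00488802810668], [0.0, 0.0, 1.0]] 0.006523806871496268 [ 0.394 -0.085  1.237] [[-0.0, -1.0, -0.0], [-0.99, 0.0, -0.12], [0.12, 0.0, -0.99]]
{'time': np.float64(0.1), 'qpos': array([-1.304,  0.427,  0.074,  1.607, -0.034,  1.111, -0.067]), 'dq': array([-0.   , -0.   ,  0.001, -0.   , -0.001,  0.001,  0.   ]), 'effort': array([ 8.0000e-03, -9.3746e+01,  3.6770e+00, -4.5504e+01, -4.9000e-02,
        1.7000e-02,  0.0000e+00]), 'position': array([0.273, 0.617, 0.205]), 'ee_rot': array([ 0.206,  0.978, -0.001, -0.   ]), 'contact_force': array([-0.217,  0.698, -0.626]), 'wrist_torque': array([0.04 , 0.021, 0.002]), 'gripper_width': np.float64(0.094)}
```

View pics/side0.png

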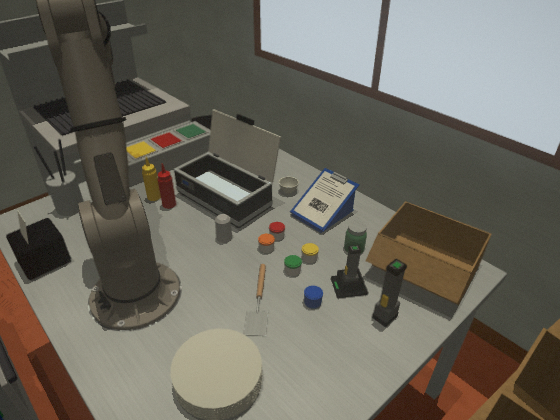

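View pics/top0.png

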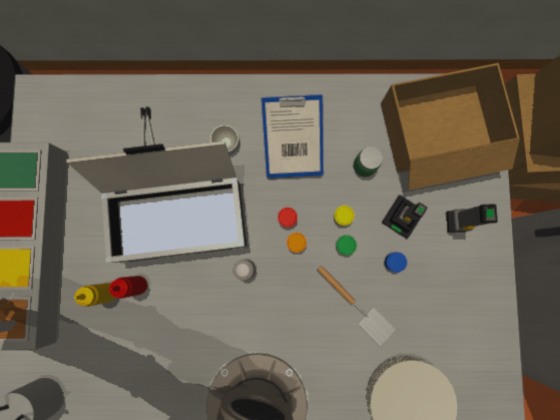

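```bash
python3 - <<'E'
from h import *
for n in ('side','top'):
    d=cam(n); print(n,proj(d,[[0,0,0],[0.273,.617,.205],[.273,.617,.4],[.3,0,0],[.3,.3,0]]).round(0).tolist())
    b=d['bgr']
    c=b[210:340,240:440] if n=='side' else b[140:280,260:510]
    cv2.imwrite(f'pics/{n}crop.png',cv2.resize(c,None,fx=3.2,fy=3.2,interpolation=cv2.INTER_CUBIC))
    c=b[90:230,150:360] if n=='side' else b[80:310,60:340]
    cv2.imwrite(f'pics/{n}crop2.png',cv2.resize(c,None,fx=2.6,fy=2.6,interpolation=cv2.INTER_CUBIC))
E
```

```text
side [[135.0, 293.0], [115.0, 140.0], [104.0, 94.0], [212.0, 251.0], [168.0, 212.0]]
top [[257.0, 404.0], [-6.0, 314.0], [-76.0, 326.0], [257.0, 295.0], [154.0, 295.0]]
```

View pics/sidecrop.png

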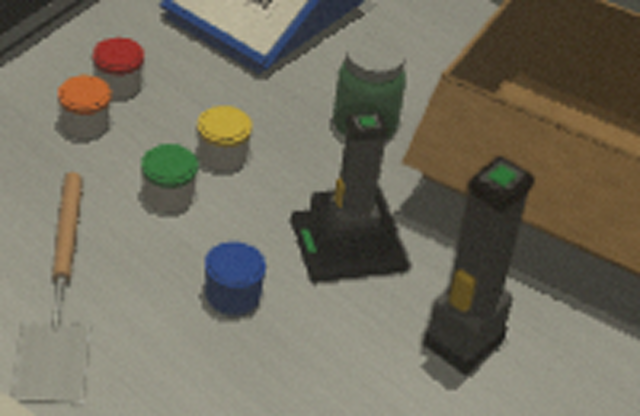

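View pics/topcrop.png

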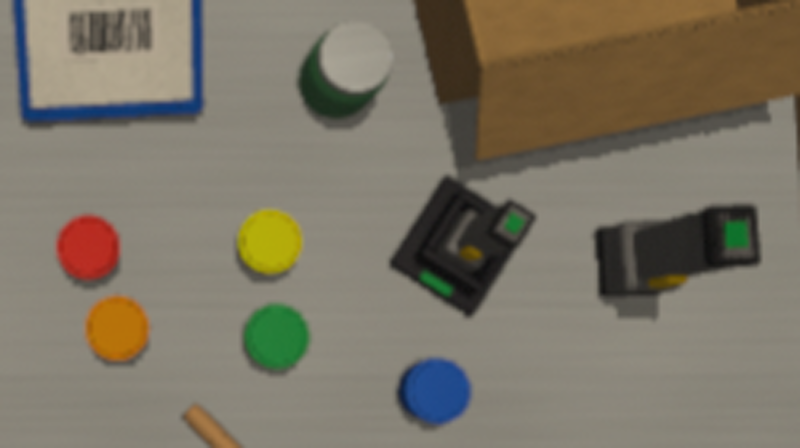

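View pics/topcrop2.png

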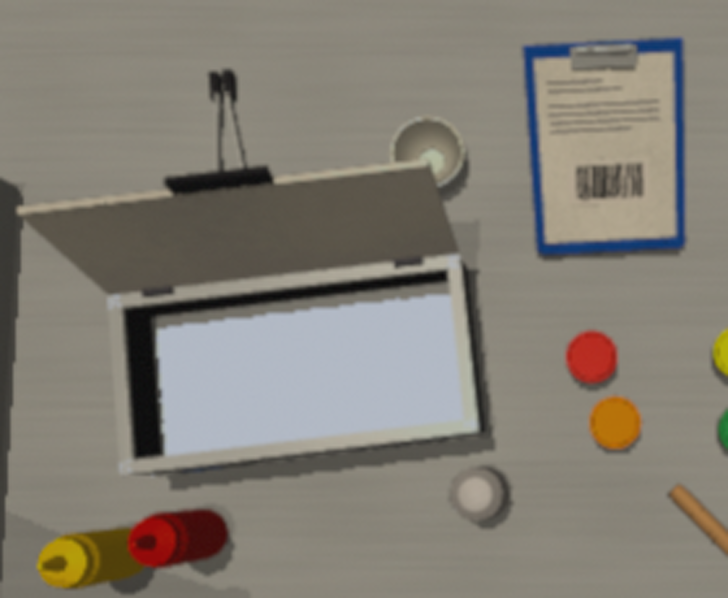

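View pics/sidecrop2.png

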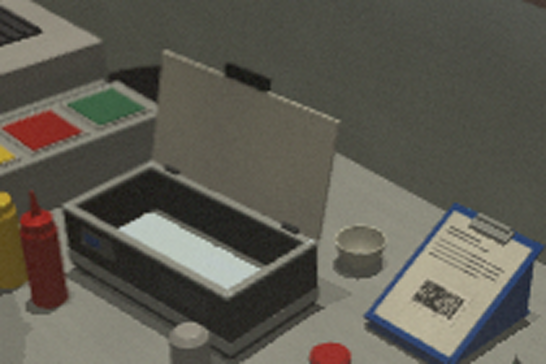

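```bash
cat > m.py <<'E'
from h import *
def tubs(d):
    hsv=cv2.cvtColor(d['bgr'],cv2.COLOR_BGR2HSV); out={}
    for n,(lo,hi) in dict(red=(0,6),orange=(11,20),yellow=(25,33),green=(55,80),blue=(105,125)).items():
        m=cv2.inRange(hsv,(lo,110,60),(hi,255,255))
        if n=='red': m|=cv2.inRange(hsv,(175,110,60),(180,255,255))
        nn,l,s,c=cv2.connectedComponentsWithStats(m)
        for i in range(1,nn):
            if s[i,4]>60 and 130<c[i][1]<350 and 50<c[i][0]<430: 
                P=onz(d,*c[i],0.046); out.setdefault(n,[]).append((c[i].round(1).tolist(),int(s[i,4]),P[:2].round(4).tolist()))
    return out
E
python3 - <<'E'
from m import *
d=cam('top'); s=cam('side')
for k,v in tubs(d).items(): print(k,v)
def T(x,y,sc,ox,oy): return (ox+(x+.5)/sc-.5, oy+(y+.5)/sc-.5)
# dock base corners
for p in [(391,263),(450,178),(469,315)]: print('dock',onz(d,*T(*p,3.2,260,140),0.012).round(4))
# scanner top screen
g=T(514,223,3.2,260,140); gs=T(367,121,3.2,240,210)
print('scr',tri(d,g,s,gs), onz(d,*g,.166))
# rim corners chiller (outer): near-left, near-right, far-right, far-left
for p in [(122,470),(479,430),(459,259),(110,297)]: print('rim',onz(d,*T(*p,2.6,60,80),0.12).round(4))
# lid tip corners
for pt,ps in [((22,211),(163,52)),((432,163),(338,122))]: print('lid',tri(d,T(*pt,2.6,60,80),s,T(*ps,2.6,150,90)))
# barcode
print('bc',tri(d,T(609,181,2.6,60,80),s,T(438,300,2.6,150,90)), onz(d,*T(609,181,2.6,60,80),.056))
# board bottom corners front (z~.012 +)
for p in [(541,254),(685,247)]: print('bd',onz(d,*T(*p,2.6,60,80),0.012).round(4))
for p in [(525,46),(681,39)]: print('bdT',onz(d,*T(*p,2.6,60,80),0.127).round(4))
E
```

```text
red [([287.2, 217.0], 325, [0.5226, -0.087]), ([127.7, 286.4], 662, [0.3281, 0.3592])]
orange [([296.2, 242.1], 332, [0.451, -0.1123]), ([335.5, 284.7], 294, [0.332, -0.2219])]
yellow [([343.8, 215.1], 336, [0.5279, -0.2486]), ([87.3, 292.7], 104, [0.311, 0.4712])]
green [([345.9, 244.9], 299, [0.4431, -0.2531])]
blue [([293.2, 139.7], 740, [0.7493, -0.1049]), ([395.6, 261.7], 338, [0.3957, -0.3919])]
dock [ 0.5116 -0.3641  0.012 ]
dock [ 0.5902 -0.4206  0.012 ]
dock [ 0.4639 -0.4337  0.012 ]
scr (array([ 0.52910697, -0.42890298,  0.16534447]), np.float64(0.00046393678016768433)) [ 0.52884616 -0.42852789  0.166     ]
rim [0.3999 0.3902 0.12  ]
rim [0.4398 0.0281 0.12  ]
rim [0.6173 0.0507 0.12  ]
rim [0.5778 0.4113 0.12  ]
lid (array([0.62545087, 0.41490431, 0.29487845]), np.float64(0.0006794852981681387))
lid (array([0.66806038, 0.05427455, 0.29673533]), np.float64(0.00037350861989036375))
bc (array([ 0.71956331, -0.10725961,  0.05157784]), np.float64(0.00153110780428976)) [ 0.71772676 -0.10670122  0.056     ]
bd [ 0.6446 -0.0296  0.012 ]
bd [ 0.6524 -0.194   0.012 ]
bdT [ 0.8447 -0.0171  0.127 ]
bdT [ 0.8521 -0.1821  0.127 ]
```

Call:
arm_command(xyz=[[0,0,50],[0,0,100],[30,-40,120],[60,-80,130],[90,-120,130]], rot=[[0,0,0],[0,0,0],[0,0,-4],[0,0,-8],[0,0,-11]], claw=-1)

```text
time: 0.8
position: [0.3607, 0.5003, 0.3369]
ee_rot: [0.3, 0.954, 0.001, 0.0]
contact_force: [0.3, 0.1, -1.9]
gripper_width: 0.0939
```

Call:
arm_command(xyz=[[25,-45,0],[50,-90,0],[70,-135,0],[80,-180,0],[90,-230,0]], rot=[[0,0,0],[0,0,0],[0,0,0],[0,0,0],[0,0,0]])

```text
time: 1.3
position: [0.451, 0.2691, 0.3368]
ee_rot: [0.3, 0.954, 0.001, 0.0]
contact_force: [1.7, -0.7, -0.1]
gripper_width: 0.0941
```

Call:
arm_command(xyz=[[6,-50,0],[12,-100,0],[18,-150,0],[24,-200,0],[30,-248,0]], rot=[[0,0,0],[0,0,0],[0,0,0],[0,0,0],[0,0,0]])

```text
time: 1.8
position: [0.4804, 0.0209, 0.3371]
ee_rot: [0.3, 0.954, 0.002, 0.0]
contact_force: [1.0, -0.8, -0.3]
gripper_width: 0.0934
```

Call:
arm_command(xyz=[[6,-50,0],[12,-100,0],[18,-150,0],[24,-200,0],[30,-248,0]], rot=[[0,0,0],[0,0,0],[0,0,0],[0,0,0],[0,0,0]])

```text
time: 2.3
position: [0.5101, -0.2272, 0.3376]
ee_rot: [0.3, 0.954, 0.002, 0.001]
contact_force: [1.2, 1.2, 0.4]
gripper_width: 0.0937
```

Call:
arm_command(xyz=[[4,-50,0],[8,-100,-15],[14,-150,-40],[17,-198,-60],[17,-198,-80]], rot=[[0,0,0],[0,0,0],[0,0,0],[0,0,0],[0,0,0]])

```text
time: 2.8
position: [0.5256, -0.4303, 0.2566]
ee_rot: [0.302, 0.953, 0.001, 0.001]
contact_force: [0.2, 0.5, 0.0]
gripper_width: 0.0943
```

```bash
python3 - <<'E'
from m import *
d=cam('top'); s=cam('side')
cv2.imwrite('pics/t1.png',cv2.resize(d['bgr'][140:290,330:510],None,fx=4,fy=4)); cv2.imwrite('pics/s1.png',cv2.resize(s['bgr'][150:340,280:440],None,fx=3,fy=3))
print({k:np.round(v,4) for k,v in ctrl.get_state().items() if k in('qpos','position')})
E
```

```text
{'qpos': array([ 0.0413,  0.4934,  0.7961,  1.5744, -0.3685,  1.2346,  1.8603]), 'position': array([ 0.525 , -0.4265,  0.254 ])}
```

View pics/s1.png

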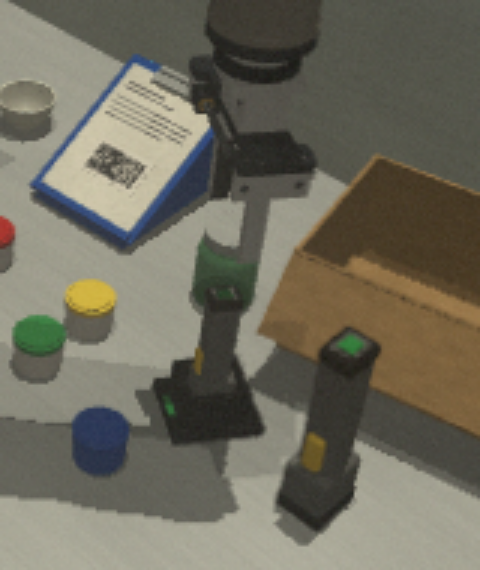

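View pics/t1.png

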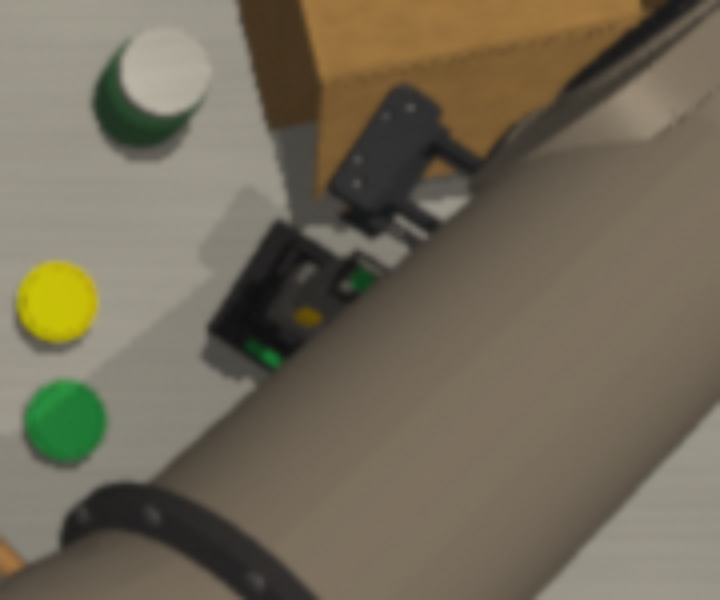

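Call:
arm_command(xyz=[[4,-2,-20],[4,-2,-60],[4,-2,-100],[4,-2,-140],[4,-2,-166]], rot=[[0,0,0],[0,0,0],[0,0,0],[0,0,0],[0,0,0]])

```text
time: 3.4
position: [0.5295, -0.4264, 0.0866]
ee_rot: [0.301, 0.954, 0.002, -0.002]
contact_force: [0.8, -0.6, 0.1]
gripper_width: 0.0942
```

```bash
python3 - <<'E'
from m import *
s=cam('side');d=cam('top')
cv2.imwrite('pics/s2.png',cv2.resize(s['bgr'][180:320,300:440],None,fx=4,fy=4)); 
print({k:np.round(v,4) for k,v in ctrl.get_state().items() if k in('qpos','position','contact_force')})
E
```

```text
{'qpos': array([ 0.1117,  0.6561,  0.6899,  1.7153, -0.496 ,  0.9615,  1.9545]), 'position': array([ 0.5287, -0.4259,  0.0858]), 'contact_force': array([-0.811 , -0.1492,  0.6849])}
```

View pics/s2.png

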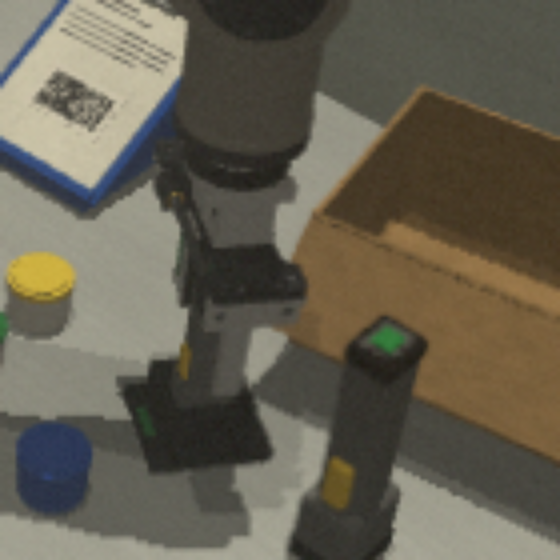

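Call:
arm_command(xyz=[[0,-2,0],[0,-2,0],[0,-2,0],[0,-2,0],[0,-2,0]], rot=[[0,0,0],[0,0,0],[0,0,0],[0,0,0],[0,0,0]], claw=1, force=40)

```text
time: 4.0
position: [0.5289, -0.4281, 0.0865]
ee_rot: [0.301, 0.954, 0.003, -0.003]
contact_force: [-0.7, 1.1, 0.2]
gripper_width: 0.0574
```

Call:
arm_command(xyz=[[0,0,0],[0,0,0],[0,0,0],[0,0,5],[0,0,10]], rot=[[0,0,0],[0,0,0],[0,0,0],[0,0,0],[0,0,0]])

```text
time: 4.5
position: [0.5288, -0.428, 0.0967]
ee_rot: [0.301, 0.954, 0.003, -0.003]
contact_force: [-0.4, -0.1, -1.8]
gripper_width: 0.0258
```

Call:
arm_command(xyz=[[0,0,20],[0,0,50],[0,0,90],[0,0,130],[0,0,160]], rot=[[0,0,0],[0,0,0],[0,0,0],[0,0,0],[0,0,0]])

```text
time: 5.0
position: [0.5287, -0.4284, 0.2597]
ee_rot: [0.301, 0.954, 0.002, -0.003]
contact_force: [0.5, 0.7, -2.5]
gripper_width: 0.0258
```

```bash
python3 - <<'E'
from m import *
s=cam('side');d=cam('top')
cv2.imwrite('pics/s3.png',cv2.resize(s['bgr'][130:330,290:430],None,fx=3,fy=3)); 
st=ctrl.get_state(); print({k:np.round(v,4) for k,v in st.items() if k in('qpos','position','contact_force','gripper_width')})
n=np.array([-.4995,-.0231,.866]); L=np.array([.718,-.1075,.056])
print(L+n*.1745)
E
```

```text
{'qpos': array([ 0.0448,  0.4973,  0.7987,  1.5534, -0.3715,  1.2507,  1.8612]), 'position': array([ 0.5297, -0.4295,  0.2615]), 'contact_force': array([-0.7603, -0.6406, -0.9726]), 'gripper_width': np.float64(0.0261)}
[ 0.63083725 -0.11153095  0.207117  ]
```

View pics/s3.png

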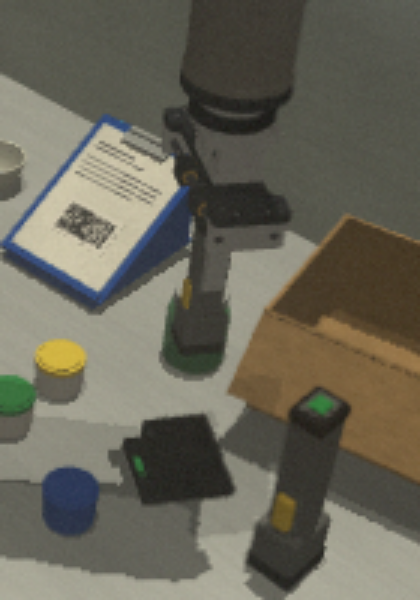

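Call:
arm_command(xyz=[[14,45,0],[28,90,0],[42,135,0],[56,180,0],[70,225,0]], rot=[[0,0,0],[0.2,-5,0],[0.5,-10,0],[0.7,-15,0],[1,-20,0]])

```text
time: 5.6
position: [0.5996, -0.2025, 0.261]
ee_rot: [0.296, 0.939, 0.063, 0.164]
contact_force: [1.6, -0.7, -2.0]
gripper_width: 0.0257
```

```bash
cat > aim.py <<'E'
from m import *
def aim(L,n,dist=.1745):
    st=ctrl.get_state(); p=np.array(st['position']); Rt=R.from_quat(st['ee_rot'])
    z=Rt.as_matrix()[:,2]; ax=np.cross(z,-n); a=np.arcsin(np.linalg.norm(ax)); rv=ax/np.linalg.norm(ax)*a
    print('shift mm',((L+n*dist-p)*1000).round(1),'rot deg',np.degrees(rv).round(2),'pos',p.round(4),'q',np.round(st['qpos'],2))
    # current line offset
    w=p+z*.0745; t=(L-w)@z; print('dist',t.round(4),'off',(L-(w+z*t)).round(4))
E
python3 - <<'E'
from aim import *
aim(np.array([.718,-.1075,.056]),np.array([-.4995,-.0231,.866]))
E
```

```text
shift mm [ 31.3  91.  -53.9] rot deg [ 0.15 -9.78 -0.17] pos [ 0.5996 -0.2025  0.261 ] q [-0.39  0.16  0.78  1.95 -0.36  0.78  1.54]
dist 0.1608 off [0.0372 0.0898 0.0158]
```

Call:
arm_command(xyz=[[10,30,-15],[20,60,-35],[31,91,-54],[31,91,-54],[31,91,-54]], rot=[[0,-5,0],[0.1,-9.8,-0.2],[0.1,-9.8,-0.2],[0.1,-9.8,-0.2],[0.1,-9.8,-0.2]])

```text
time: 6.1
position: [0.6301, -0.1109, 0.2063]
ee_rot: [0.291, 0.921, 0.089, 0.242]
contact_force: [0.2, -0.4, -2.0]
gripper_width: 0.0258
```

```bash
python3 - <<'E'
from aim import *
aim(np.array([.718,-.1075,.056]),np.array([-.4995,-.0231,.866]))
s=cam('side');d=cam('top')
cv2.imwrite('pics/s4.png',cv2.resize(s['bgr'][130:330,220:400],None,fx=3,fy=3)); cv2.imwrite('pics/t4.png',cv2.resize(d['bgr'][70:270,220:400],None,fx=3,fy=3)); 
E
```

```text
shift mm [ 0.7 -0.6  0.8] rot deg [ 0.03 -0.08  0.02] pos [ 0.6301 -0.1109  0.2063] q [-0.49  0.15  0.67  2.14 -0.5   0.41  1.53]
dist 0.0996 off [ 0.0011 -0.0005  0.0006]
```

View pics/s4.png

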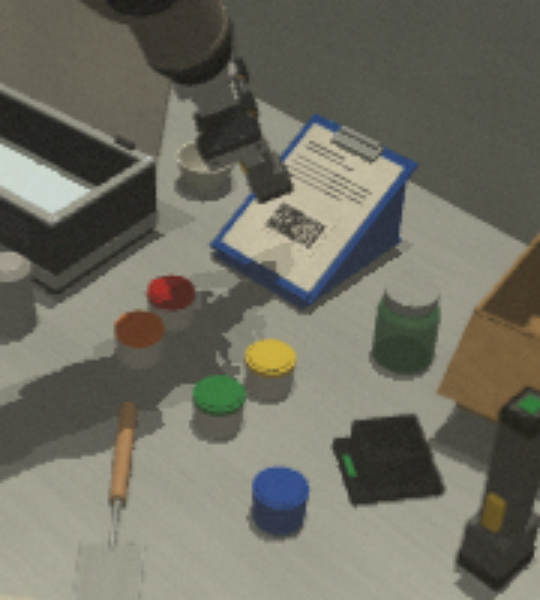

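View pics/t4.png

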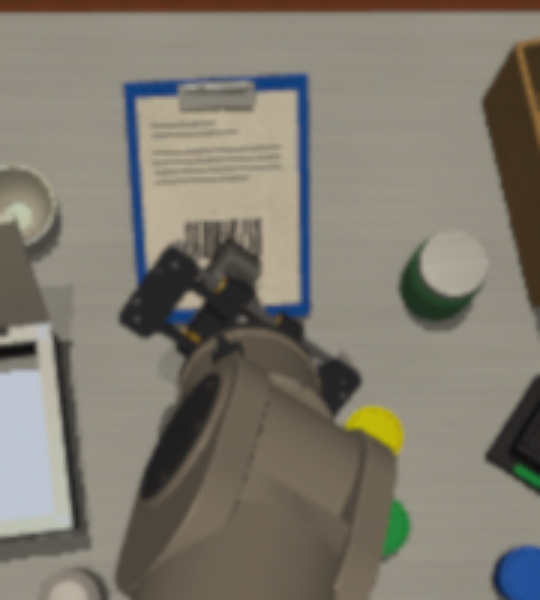

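Call:
arm_command(xyz=[[0,0,0],[0,0,0],[0,0,0],[0,0,0],[0,0,0]], rot=[[0,0,0],[0,0,0],[0,0,0],[0,0,0],[0,0,0]])

```text
time: 6.7
position: [0.6305, -0.1127, 0.2074]
ee_rot: [0.292, 0.921, 0.089, 0.243]
contact_force: [0.1, -0.7, -1.9]
gripper_width: 0.0259
```

Call:
arm_command(xyz=[[0,0,0],[0,0,0],[0,0,0],[0,0,0],[0,0,0]], rot=[[0,0,0],[0,0,0],[0,0,0],[0,0,0],[0,0,0]])

```text
time: 7.2
position: [0.6305, -0.1126, 0.2074]
ee_rot: [0.292, 0.921, 0.089, 0.243]
contact_force: [0.1, 1.4, -1.4]
gripper_width: 0.0262
```

```bash
python3 - <<'E'
from aim import *
L=np.array([.718,-.1075,.056])
aim(L,np.array([-.4995,-.0231,.866]))
s=cam('side');d=cam('top'); st=ctrl.get_state(); p=np.array(st['position']); M=R.from_quat(st['ee_rot']).as_matrix()
c=[p+M@[sx*.022,sy*.018,.0745] for sx,sy in((1,1),(1,-1),(-1,-1),(-1,1))]
for n,i,(a,b,e,f) in(('s',s,(150,250,260,360)),('t',d,(100,200,240,340))):
    im=i['bgr'].copy(); 
    im=cv2.resize(im[a:b,e:f],None,fx=5,fy=5)
    for q in proj(i,c+[p+M@[0,0,.1745], L]): cv2.circle(im,tuple(int(v) for v in ((q-[e,a])*5+2)),3,(0,255,255),-1)
    cv2.imwrite(f'pics/{n}5.png',im)
E
```

```text
shift mm [ 0.3  1.1 -0.3] rot deg [0.09 0.03 0.05] pos [ 0.6305 -0.1126  0.2074] q [-0.48  0.15  0.67  2.14 -0.5   0.41  1.53]
dist 0.1004 off [0.     0.0014 0.0001]
```

View pics/s5.png

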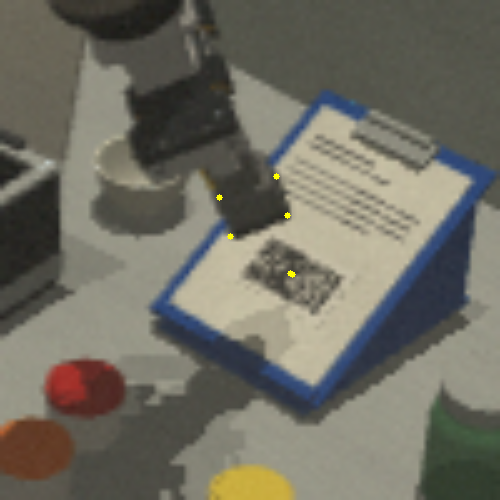

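View pics/t5.png

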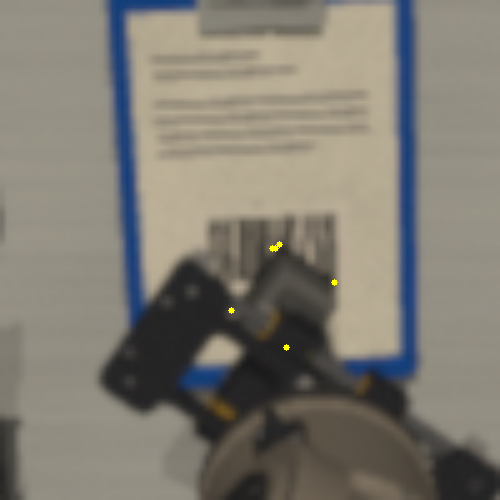

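Call:
arm_command(xyz=[[0,1,0],[0,1,0],[0,1,0],[0,1,0],[0,1,0]], rot=[[0,0,0],[0,0,0],[0,0,0],[0,0,0],[0,0,0]])

```text
time: 7.8
position: [0.6305, -0.1117, 0.2074]
ee_rot: [0.292, 0.921, 0.089, 0.243]
contact_force: [-0.2, 0.1, -1.3]
gripper_width: 0.0256
```

Call:
arm_command(xyz=[[0,0,0],[0,0,0],[0,0,0],[0,0,0],[0,0,0]], rot=[[0,0,0],[0,0,0],[0,0,0],[0,0,0],[0,0,0]])

```text
time: 8.3
position: [0.6305, -0.1117, 0.2074]
ee_rot: [0.292, 0.921, 0.089, 0.243]
contact_force: [0.3, -0.4, -1.3]
gripper_width: 0.026
```

Call:
arm_command(xyz=[[0,0,0],[0,0,0],[0,0,0],[0,0,0],[0,0,0]], rot=[[0,0,0],[0,0,0],[0,0,0],[0,0,0],[0,0,0]])

```text
time: 8.8
position: [0.6305, -0.1117, 0.2074]
ee_rot: [0.292, 0.921, 0.089, 0.243]
contact_force: [0.8, 0.1, -2.3]
gripper_width: 0.0257
```

Call:
arm_command(xyz=[[-10,-30,20],[-22,-75,45],[-36,-120,54],[-50,-165,54],[-63,-210,54]], rot=[[0,2,0],[-0.3,10,0.2],[-0.6,17,0.2],[-0.9,22,0.2],[-1.4,30,0.2]])

```text
time: 9.3
position: [0.5681, -0.3192, 0.2631]
ee_rot: [0.3, 0.954, -0.001, -0.001]
contact_force: [-0.2, -0.5, -1.2]
gripper_width: 0.0259
```

```bash
python3 - <<'E'
from m import *
s=cam('side');d=cam('top')
st=ctrl.get_state(); print({k:np.round(v,4) for k,v in st.items() if k in('qpos','position','ee_rot','gripper_width')})
Rt=R.from_quat(st['ee_rot']); tgt=R.from_quat(np.array([.301,.954,0,0])/np.hypot(.301,.954)); print(np.degrees((tgt*Rt.inv()).as_rotvec()))
# dock seen empty
cv2.imwrite('pics/t6.png',cv2.resize(d['bgr'][175:255,370:450],None,fx=7,fy=7,interpolation=cv2.INTER_CUBIC)); cv2.imwrite('pics/s6.png',cv2.resize(s['bgr'][260:300,320:380],None,fx=8,fy=8,interpolation=cv2.INTER_CUBIC))
E
```

```text
{'qpos': array([-0.1731,  0.4528,  0.8242,  1.6236, -0.3371,  1.2241,  1.6754]), 'position': array([ 0.5681, -0.3225,  0.2588]), 'ee_rot': array([ 0.3021,  0.9532, -0.0042, -0.0044]), 'gripper_width': np.float64(0.0258)}
[ 0.30634728 -0.62815943  0.14879067]
```

View pics/t6.png

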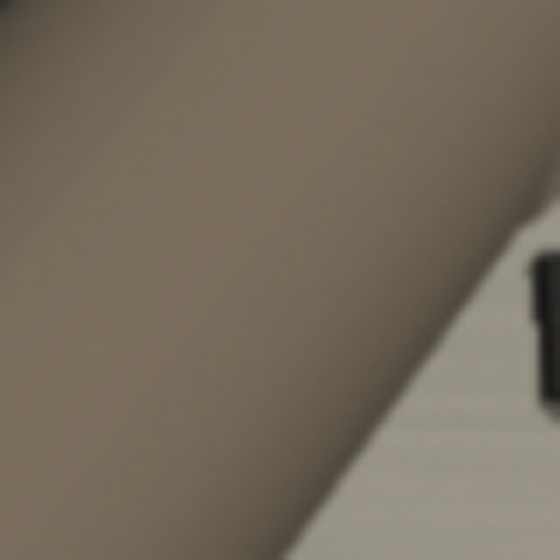

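View pics/s6.png

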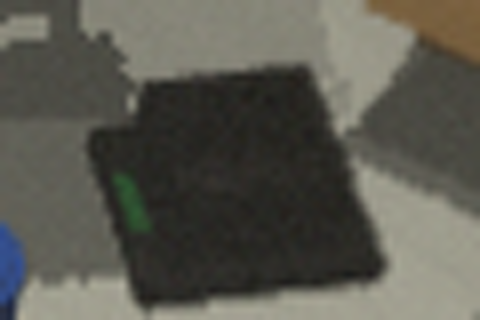

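Call:
arm_command(xyz=[[-15,-40,0],[-30,-80,0],[-39,-105.5,0],[-39,-105.5,-20],[-39,-105.5,-50]], rot=[[0.3,-0.6,0.1],[0.3,-0.6,0.1],[0.3,-0.6,0.1],[0.3,-0.6,0.1],[0.3,-0.6,0.1]])

```text
time: 9.9
position: [0.5292, -0.4296, 0.2096]
ee_rot: [0.302, 0.953, -0.001, 0.002]
contact_force: [0.8, 0.8, -2.3]
gripper_width: 0.0261
```

Call:
arm_command(xyz=[[0,0,-10],[0,0,-40],[0,0,-60],[0,0,-75],[0,0,-75]], rot=[[0,0,0],[0,0,0],[0,0,0],[0,0,0],[0,0,0]])

```text
time: 10.4
position: [0.529, -0.4287, 0.1334]
ee_rot: [0.302, 0.953, -0.0, 0.001]
contact_force: [-0.1, 0.4, -1.6]
gripper_width: 0.0259
```

```bash
python3 - <<'E'
from m import *
s=cam('side');d=cam('top')
st=ctrl.get_state(); print({k:np.round(v,4) for k,v in st.items() if k in('position','ee_rot','gripper_width','contact_force')})
cv2.imwrite('pics/s7.png',cv2.resize(s['bgr'][180:310,300:420],None,fx=4,fy=4,interpolation=cv2.INTER_CUBIC))
E
```

```text
{'position': array([ 0.5296, -0.4298,  0.1355]), 'ee_rot': array([ 3.021e-01,  9.533e-01, -7.000e-04,  2.000e-03]), 'contact_force': array([ 0.1713,  0.2774, -0.8933]), 'gripper_width': np.float64(0.026)}
```

View pics/s7.png

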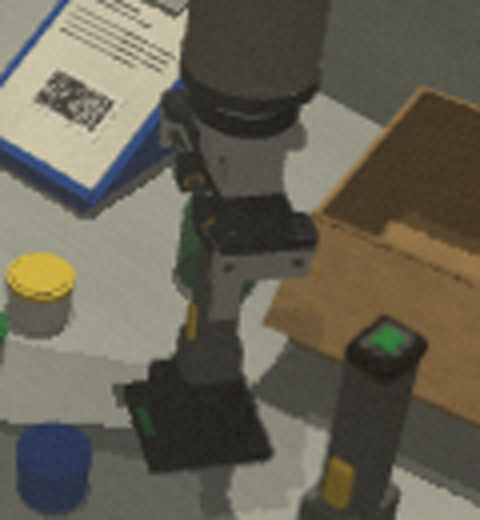

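Nose is just above the rim. Lowering slowly with a force check.

Call:
arm_command(xyz=[[-1,1.5,-5],[-1,1.5,-12],[-1,1.5,-19],[-1,1.5,-26],[-1,1.5,-26]], rot=[[0,0,0],[0,0,0],[0,0,0],[0,0,0],[0,0,0]])

```text
time: 11.0
position: [0.5281, -0.4279, 0.1083]
ee_rot: [0.302, 0.953, -0.0, 0.001]
contact_force: [-0.3, -0.3, -1.9]
gripper_width: 0.0258
```

Call:
arm_command(xyz=[[0,0,-7],[0,0,-14],[0,0,-20],[0,0,-21],[0,0,-21]], rot=[[0,0,0],[0,0,0],[0,0,0],[0,0,0],[0,0,0]])

```text
time: 11.5
position: [0.5294, -0.4288, 0.089]
ee_rot: [0.302, 0.953, -0.001, 0.003]
contact_force: [-0.6, 1.7, 19.6]
gripper_width: 0.0262
```

Call:
arm_command(xyz=[[0,0,0],[0,0,0],[0,0,0],[0,0,0],[0,0,0]], rot=[[0,0,0],[0,0,0],[0,0,0],[0,0,0],[0,0,0]], claw=-1)

```text
time: 12.0
position: [0.5293, -0.4287, 0.0887]
ee_rot: [0.302, 0.953, -0.001, 0.003]
contact_force: [0.1, 0.3, -0.0]
gripper_width: 0.0623
```

Call:
arm_command(xyz=[[0,0,0],[0,0,10],[0,0,40],[0,0,90],[0,0,140]], rot=[[0,0,0],[0,0,0],[0,0,0],[0,0,0],[0,0,0]])

```text
time: 12.5
position: [0.5287, -0.4287, 0.2307]
ee_rot: [0.302, 0.953, -0.001, 0.002]
contact_force: [0.2, -1.1, -0.1]
gripper_width: 0.0937
```

```bash
python3 - <<'E'
from m import *
s=cam('side');d=cam('top')
st=ctrl.get_state(); print({k:np.round(v,4) for k,v in st.items() if k in('position','ee_rot','gripper_width','contact_force')})
cv2.imwrite('pics/s8.png',cv2.resize(s['bgr'][180:310,300:420],None,fx=4,fy=4,interpolation=cv2.INTER_CUBIC))
for k,v in tubs(d).items(): print(k,v)
E
```

```text
{'position': array([ 0.5308, -0.4313,  0.2363]), 'ee_rot': array([ 0.3024,  0.9532, -0.0019,  0.0071]), 'contact_force': array([-0.3072, -0.0583,  0.6416]), 'gripper_width': np.float64(0.0942)}
red [([287.2, 217.0], 325, [0.5227, -0.0869]), ([127.7, 286.4], 660, [0.3281, 0.3592])]
orange [([296.2, 242.1], 333, [0.451, -0.1124]), ([323.8, 272.6], 84, [0.3653, -0.1895])]
yellow [([343.8, 215.1], 336, [0.5279, -0.2486]), ([86.5, 292.5], 114, [0.3115, 0.4734])]
green [([345.9, 244.9], 299, [0.4431, -0.2531])]
blue [([293.3, 139.6], 741, [0.7494, -0.1051])]
```

View pics/s8.png

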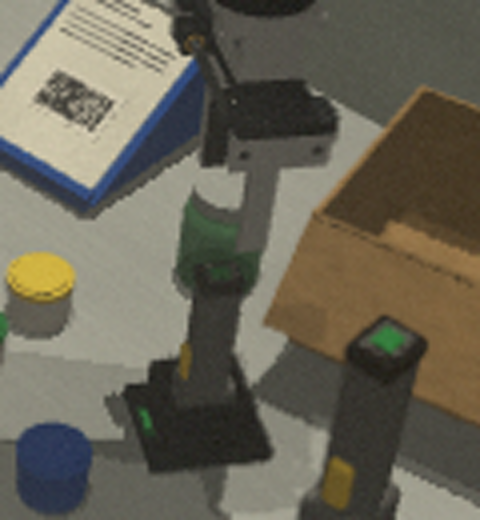

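Call:
arm_command(xyz=[[-1,40,0],[-2,85,0],[-2,130,-20],[-2,180,-60],[-2,181,-90]], rot=[[0,0,8.2],[0,0,16.4],[0,0,24.6],[0,0,32.8],[0,0,41]])

```text
time: 13.1
position: [0.5302, -0.2461, 0.1471]
ee_rot: [-0.056, 0.998, 0.001, 0.009]
contact_force: [0.6, -0.2, -0.5]
gripper_width: 0.0944
```

```bash
cat > g.py <<'E'
from m import *
import sys
def rep(xy,z,jaw=96.3):
    st=ctrl.get_state(); p=np.array(st['position']); Rt=R.from_quat(st['ee_rot'])
    a=np.radians(jaw); y=np.array([np.cos(a),np.sin(a),0]); zz=np.array([0,0,-1.]); T=R.from_matrix(np.stack([np.cross(y,zz),y,zz],1))
    print('shift',((np.array([*xy,z])-p)*1000).round(1),'rot',np.degrees((T*Rt.inv()).as_rotvec()).round(2),'pos',p.round(4),'w',round(float(st['gripper_width']),4),'F',np.round(st['contact_force'],1),'q7',round(st['qpos'][6],2))
if __name__=='__main__':
    a=[float(v) for v in sys.argv[1:]]; rep(a[:2],a[2],*(a[3:]))
E
python3 g.py 0.528 -0.2486 0.014
```

```text
shift [  -2.2   -2.5 -133.1] rot [-0.2   1.03 -0.08] pos [ 0.5302 -0.2461  0.1471] w 0.0944 F [ 0.6 -0.2 -0.5] q7 2.28
```

Call:
arm_command(xyz=[[-2,-2,-20],[-2,-2,-60],[-2,-2,-100],[-2,-2,-131],[-2,-2,-131]], rot=[[-0.2,1,0],[-0.2,1,0],[-0.2,1,0],[-0.2,1,0],[-0.2,1,0]])

```text
time: 13.6
position: [0.5263, -0.2489, 0.0133]
ee_rot: [-0.053, 0.999, 0.0, -0.002]
contact_force: [0.1, 0.8, 0.2]
gripper_width: 0.094
```

Call:
arm_command(xyz=[[0,0,0],[0,0,0],[0,0,0],[0,0,0],[0,0,0]], rot=[[0,0,0],[0,0,0],[0,0,0],[0,0,0],[0,0,0]], claw=1, force=20)

```text
time: 14.1
position: [0.5268, -0.249, 0.0142]
ee_rot: [-0.053, 0.999, 0.0, -0.002]
contact_force: [-0.4, 2.2, 8.2]
gripper_width: 0.0578
```

Call:
arm_command(xyz=[[0,0,0],[0,0,10],[0,0,40],[0,0,80],[0,0,120]], rot=[[0,0,0],[0,0,0],[0,0,0],[0,0,0],[0,0,0]])

```text
time: 14.6
position: [0.5261, -0.249, 0.1359]
ee_rot: [-0.053, 0.999, 0.0, -0.002]
contact_force: [-0.0, -0.2, -0.3]
gripper_width: 0.0576
```

```bash
python3 g.py 0.527 0.3278 0.25; python3 -c "
from m import *
s=cam('side');cv2.imwrite('pics/s9.png',s['bgr'])"
```

```text
shift [  0.9 576.8 114.1] rot [-0.01 -0.27  0.23] pos [ 0.5261 -0.249   0.1359] w 0.0576 F [-0.  -0.2 -0.3] q7 2.28
```

View pics/s9.png

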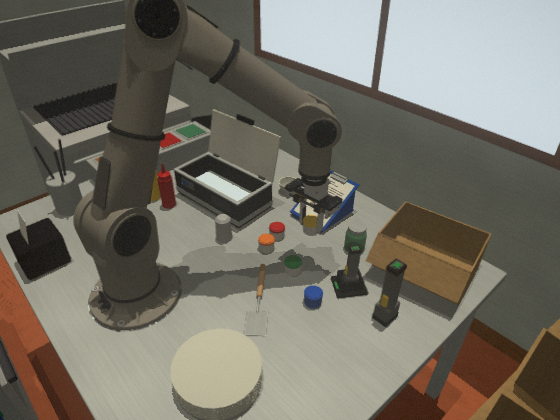

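Call:
arm_command(xyz=[[0,35,30],[0,80,50],[0,128,65],[0,176,75],[0,225,75]], rot=[[0,0,0],[0,0,0],[0,0,0],[0,0,0],[0,0,0]])

```text
time: 15.15
position: [0.529, -0.0241, 0.219]
ee_rot: [-0.052, 0.999, -0.0, 0.003]
contact_force: [0.9, 0.6, -1.2]
gripper_width: 0.0573
```

Call:
arm_command(xyz=[[0,48,0],[0,96,0],[0,144,0],[0,192,0],[0,240,0]], rot=[[0,0,0],[0,0,0],[0,0,0],[0,0,0],[0,0,0]])

```text
time: 15.65
position: [0.5285, 0.2177, 0.2196]
ee_rot: [-0.052, 0.999, -0.0, 0.003]
contact_force: [1.1, -0.4, -1.0]
gripper_width: 0.0577
```

Call:
arm_command(xyz=[[0,40,0],[0,80,0],[0,112,0],[0,112,0],[0,112,0]], rot=[[0,0,0],[0,0,0],[0,0,0],[0,0,0],[0,0,0]])

```text
time: 16.15
position: [0.5283, 0.3298, 0.2196]
ee_rot: [-0.052, 0.999, -0.0, 0.003]
contact_force: [0.4, -1.0, -1.3]
gripper_width: 0.0573
```

```bash
python3 g.py 0.527 0.3278 0.054; python3 -c "
from m import *
s=cam('side');d=cam('top');cv2.imwrite('pics/s10.png',cv2.resize(s['bgr'][60:260,100:320],None,fx=3,fy=3));cv2.imwrite('pics/t10.png',cv2.resize(d['bgr'][120:300,60:300],None,fx=3,fy=3))"
```

```text
shift [  -1.3   -2.  -165.6] rot [0.04 0.31 0.29] pos [0.5283 0.3298 0.2196] w 0.0573 F [ 0.4 -1.  -1.3] q7 1.15
```

View pics/s10.png

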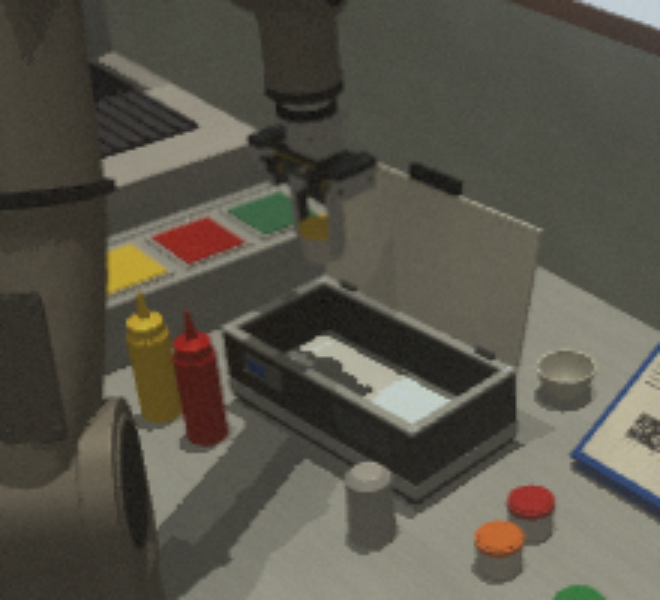

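View pics/t10.png

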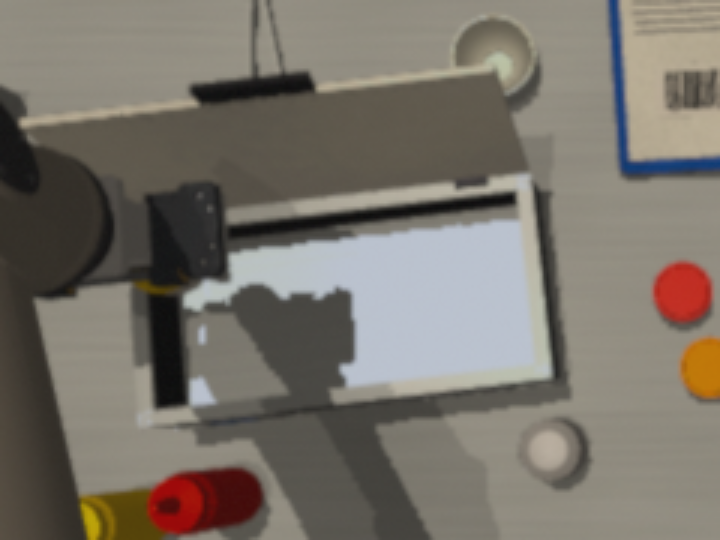

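Call:
arm_command(xyz=[[-1,-2,-25],[-1,-2,-65],[-1,-2,-105],[-1,-2,-140],[-1,-2,-155]], rot=[[0,0.3,0.3],[0,0.3,0.3],[0,0.3,0.3],[0,0.3,0.3],[0,0.3,0.3]])

```text
time: 16.75
position: [0.5269, 0.3242, 0.0624]
ee_rot: [-0.053, 0.999, -0.001, -0.001]
contact_force: [-0.3, 0.3, -0.8]
gripper_width: 0.0573
```

Call:
arm_command(xyz=[[0,0,-2],[0,0,-5],[0,0,-8],[0,0,-10],[0,0,-10]], rot=[[0,0,0],[0,0,0],[0,0,0],[0,0,0],[0,0,0]])

```text
time: 17.25
position: [0.5277, 0.3245, 0.0539]
ee_rot: [-0.053, 0.999, -0.001, -0.0]
contact_force: [0.0, -2.4, 5.3]
gripper_width: 0.0574
```

Call:
arm_command(xyz=[[0,0,0],[0,0,0],[0,0,0],[0,0,0],[0,0,20]], rot=[[0,0,0],[0,0,0],[0,0,0],[0,0,0],[0,0,0]], claw=-0.55)

```text
time: 17.75
position: [0.5264, 0.3239, 0.0721]
ee_rot: [-0.053, 0.999, -0.002, -0.002]
contact_force: [0.2, 0.5, 0.2]
gripper_width: 0.0726
```

Call:
arm_command(xyz=[[0,0,40],[0,0,85],[0,0,120],[0,-30,145],[0,-75,145]], rot=[[0,0,0],[0,0,0],[0,0,0],[0,0,0],[0,0,0]])

```text
time: 18.25
position: [0.5275, 0.2509, 0.2202]
ee_rot: [-0.055, 0.998, -0.0, 0.0]
contact_force: [1.3, -0.2, -0.7]
gripper_width: 0.0729
```

Call:
arm_command(xyz=[[0,-48,0],[0,-96,0],[0,-144,0],[0,-192,0],[0,-230,0]], rot=[[0,0,0],[0,0,0],[0,0,0],[0,0,0],[0,0,0]], claw=-1)

```text
time: 18.75
position: [0.527, 0.0181, 0.2205]
ee_rot: [-0.054, 0.999, -0.0, 0.001]
contact_force: [0.4, -0.0, -0.5]
gripper_width: 0.0939
```

```bash
python3 g.py 0.5226 -.087 0.014; python3 -c "
from m import *
s=cam('side');d=cam('top');cv2.imwrite('pics/s11.png',s['bgr']);cv2.imwrite('pics/t11.png',d['bgr'])
for k,v in tubs(d).items(): print(k,v)"
```

```text
shift [  -4.4 -105.1 -206.5] rot [0.01 0.08 0.08] pos [0.527  0.0181 0.2205] w 0.0939 F [ 0.4 -0.  -0.5] q7 1.64
red [([287.5, 217.1], 308, [0.5224, -0.088]), ([127.7, 286.4], 660, [0.3281, 0.3592])]
orange [([296.0, 242.1], 338, [0.451, -0.1119]), ([335.5, 284.7], 294, [0.332, -0.2219])]
yellow [([138.7, 213.4], 338, [0.5335, 0.3368]), ([86.6, 292.5], 112, [0.3116, 0.4732])]
green [([345.9, 244.9], 299, [0.4431, -0.2531])]
blue [([293.3, 139.5], 740, [0.7499, -0.1052]), ([395.6, 261.7], 339, [0.3957, -0.3918])]
```

View pics/t11.png

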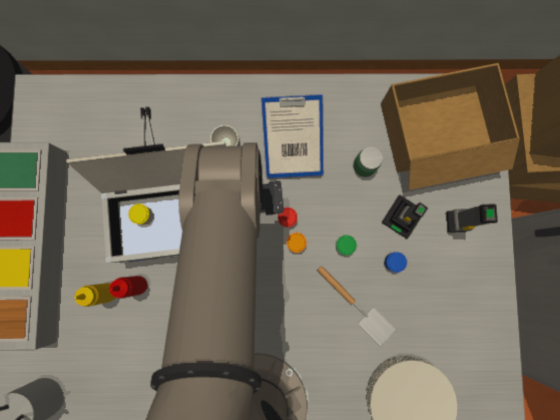

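Call:
arm_command(xyz=[[-2,-45,0],[-4,-90,-15],[-4,-105,-55],[-4,-105,-100],[-4,-105,-140]], rot=[[0,0,0],[0,0,0],[0,0,0],[0,0,0],[0,0,0]])

```text
time: 19.35
position: [0.523, -0.0895, 0.0791]
ee_rot: [-0.051, 0.999, -0.0, 0.001]
contact_force: [1.9, 1.1, 0.2]
gripper_width: 0.0941
```

```bash
python3 g.py 0.5226 -.087 0.014; python3 -c "
from m import *
s=cam('side');cv2.imwrite('pics/s12.png',cv2.resize(s['bgr'][150:280,200:340],None,fx=4,fy=4))"
```

```text
shift [ -0.4   2.5 -65.1] rot [0.05 0.11 0.43] pos [ 0.523  -0.0895  0.0791] w 0.0941 F [1.9 1.1 0.2] q7 2.01
```

View pics/s12.png

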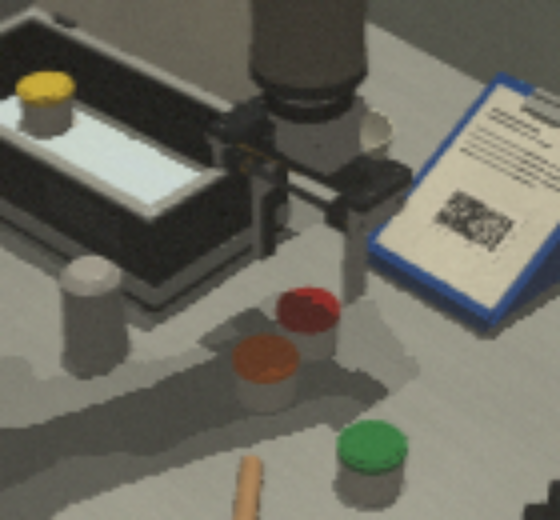

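Call:
arm_command(xyz=[[0,1,-25],[0,1,-55],[0,1,-65],[0,1,-65],[0,1,-65]], rot=[[0,0,0],[0,0,0],[0,0,0],[0,0,0],[0,0,0]])

```text
time: 19.9
position: [0.5208, -0.0876, 0.0101]
ee_rot: [-0.052, 0.999, -0.001, -0.002]
contact_force: [0.3, -0.6, 0.6]
gripper_width: 0.0941
```

Call:
arm_command(xyz=[[0,0,0],[0,0,0],[0,0,0],[0,0,0],[0,0,0]], rot=[[0,0,0],[0,0,0],[0,0,0],[0,0,0],[0,0,0]], claw=1)

```text
time: 20.4
position: [0.5208, -0.0876, 0.0103]
ee_rot: [-0.052, 0.999, -0.001, -0.002]
contact_force: [-0.3, 0.9, 4.1]
gripper_width: 0.0575
```

Call:
arm_command(xyz=[[0,0,0],[0,0,20],[0,0,65],[0,0,115],[0,0,165]], rot=[[0,0,0],[0,0,0],[0,0,0],[0,0,0],[0,0,0]])

```text
time: 20.9
position: [0.5201, -0.0879, 0.1767]
ee_rot: [-0.052, 0.999, -0.001, -0.003]
contact_force: [1.3, 1.1, -1.1]
gripper_width: 0.0577
```

```bash
python3 g.py 0.4751 .2516 0.2
```

```text
shift [-45.  339.5  23.3] rot [ 0.11 -0.29  0.39] pos [ 0.5201 -0.0879  0.1767] w 0.0577 F [ 1.3  1.1 -1.1] q7 1.91
```

Call:
arm_command(xyz=[[-5,40,20],[-12,85,23],[-20,133,23],[-28,181,23],[-35,229,23]], rot=[[0,0,0],[0,0,0],[0,-0.3,0.4],[0,-0.3,0.4],[0,-0.3,0.4]])

```text
time: 21.4
position: [0.4842, 0.1428, 0.1999]
ee_rot: [-0.055, 0.998, -0.001, 0.0]
contact_force: [1.3, 0.3, -0.2]
gripper_width: 0.0575
```

Call:
arm_command(xyz=[[-4,45,0],[-8,90,0],[-10,110,0],[-10,110,-25],[-10,110,-60]], rot=[[0,0,0],[0,0,0],[0,0,0],[0,0,0],[0,0,0]])

```text
time: 21.9
position: [0.4747, 0.2543, 0.1402]
ee_rot: [-0.056, 0.998, 0.0, 0.001]
contact_force: [0.3, -0.5, -2.0]
gripper_width: 0.0578
```

```bash
python3 g.py 0.4751 .2516 0.05;python3 -c "
from m import *
s=cam('side');cv2.imwrite('pics/s13.png',cv2.resize(s['bgr'][100:240,150:290],None,fx=4,fy=4))"
```

```text
shift [  0.4  -2.7 -90.2] rot [-0.03  0.14 -0.1 ] pos [0.4747 0.2543 0.1402] w 0.0578 F [ 0.3 -0.5 -2. ] q7 1.23
```

View pics/s13.png

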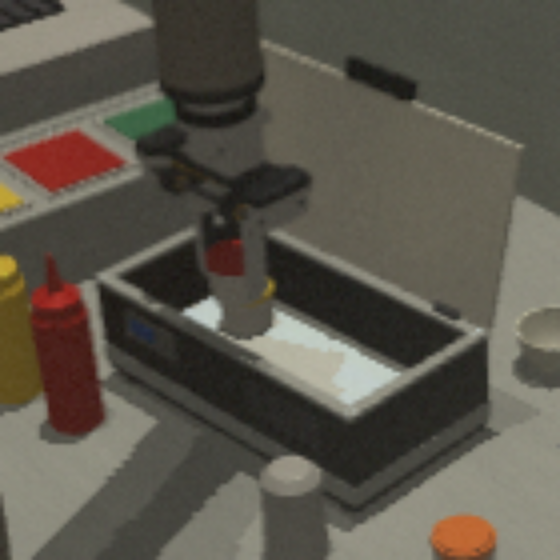

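Call:
arm_command(xyz=[[0,-3,-20],[0,-3,-45],[0,-3,-68],[0,-3,-80],[0,-3,-82]], rot=[[0,0,0],[0,0,0],[0,0,0],[0,0,0],[0,0,0]])

```text
time: 22.45
position: [0.4714, 0.2486, 0.0516]
ee_rot: [-0.056, 0.998, -0.003, -0.003]
contact_force: [-1.1, 0.2, -0.4]
gripper_width: 0.0577
```

Call:
arm_command(xyz=[[0,0,-2],[0,0,-5],[0,0,-7],[0,0,-8],[0,0,-8]], rot=[[0,0,0],[0,0,0],[0,0,0],[0,0,0],[0,0,0]])

```text
time: 22.95
position: [0.4733, 0.2488, 0.0461]
ee_rot: [-0.055, 0.998, -0.002, -0.001]
contact_force: [-1.6, -5.7, 20.6]
gripper_width: 0.0576
```

Call:
arm_command(xyz=[[0,0,1],[0,0,1],[0,0,1],[0,0,1],[0,0,20]], rot=[[0,0,0],[0,0,0],[0,0,0],[0,0,0],[0,0,0]], claw=-0.55)

```text
time: 23.45
position: [0.4721, 0.2481, 0.0646]
ee_rot: [-0.055, 0.998, -0.003, -0.002]
contact_force: [-0.0, 0.5, 1.0]
gripper_width: 0.0728
```

Call:
arm_command(xyz=[[0,0,40],[0,0,85],[0,0,120],[0,-30,140],[0,-75,140]], rot=[[0,0,0],[0,0,0],[0,0,0],[0,0,0],[0,0,0]])

```text
time: 23.95
position: [0.4732, 0.1749, 0.2071]
ee_rot: [-0.057, 0.998, -0.002, -0.001]
contact_force: [1.2, -0.5, -0.7]
gripper_width: 0.0724
```

Call:
arm_command(xyz=[[-4,-48,0],[-8,-96,0],[-13,-144,0],[-17,-192,0],[-21,-200,0]], rot=[[0,0,0],[0,0,0],[0,0,0],[0,0,0],[0,0,0]], claw=-1)

```text
time: 24.45
position: [0.4513, -0.0299, 0.2073]
ee_rot: [-0.054, 0.999, -0.002, -0.0]
contact_force: [-0.1, 0.6, -0.4]
gripper_width: 0.0939
```

```bash
python3 g.py 0.451 -.112 0.014; python3 -c "
from m import *
s=cam('side');d=cam('top');cv2.imwrite('pics/t14.png',d['bgr'])
for k,v in tubs(d).items(): print(k,v)"
```

```text
shift [  -0.3  -82.1 -193.3] rot [ 0.2  -0.04  0.08] pos [ 0.4513 -0.0299  0.2073] w 0.0939 F [-0.1  0.6 -0.4] q7 1.64
red [([165.6, 233.5], 340, [0.4761, 0.2582]), ([127.7, 286.4], 658, [0.3281, 0.3593])]
orange [([335.5, 284.6], 293, [0.332, -0.2218])]
yellow [([138.7, 213.4], 338, [0.5335, 0.3368]), ([86.6, 292.6], 113, [0.3112, 0.4731])]
green [([346.0, 244.9], 301, [0.4431, -0.2531])]
blue [([293.2, 139.5], 739, [0.7499, -0.105]), ([395.6, 261.7], 339, [0.3957, -0.3918])]
```

View pics/t14.png

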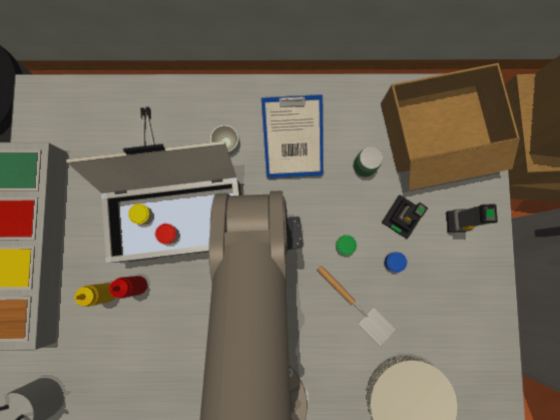

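```bash
cat > so.py <<'E'
from m import *
def side(s):
    hsv=cv2.cvtColor(s['bgr'],cv2.COLOR_BGR2HSV)
    for n,(lo,hi) in dict(orange=(5,17),yellow=(22,33),green=(55,80),red=(0,4)).items():
        m=cv2.inRange(hsv,(lo,150,60),(hi,255,255)); nn,l,st,c=cv2.connectedComponentsWithStats(m)
        for i in range(1,nn):
            if 60<st[i,4]<400 and 170<c[i][1]<320 and c[i][0]>200: print('side',n,c[i].round(1),st[i,4],onz(s,*c[i],.044).round(4))
if __name__=='__main__':
    s=cam('side'); side(s); cv2.imwrite('pics/s15.png',cv2.resize(s['bgr'][180:300,210:340],None,fx=4,fy=4))
E
python3 so.py
```

```text
side orange [265.8 233.6] 129 [ 0.4679 -0.0951  0.044 ]
side yellow [210.9 171.4] 100 [0.5626 0.3734 0.044 ]
side red [211.7 183. ] 70 [0.5127 0.2971 0.044 ]
```

View pics/s15.png

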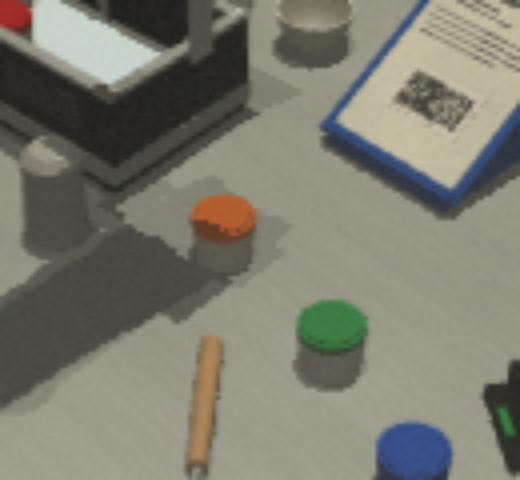

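```bash
python3 -c "
from m import *
s=cam('side');print(proj(s,[[.451,-.112,.046],[.443,-.253,.046]]), onz(s,266,234,.046))"; python3 g.py 0.451 -.112 0.014
```

```text
[[265.32447798 237.6293    ]
 [291.65878134 259.64508832]] [ 0.46552792 -0.09882489  0.046     ]
shift [  -1.3  -87.9 -193.1] rot [ 0.19 -0.05 -0.3 ] pos [ 0.4523 -0.0241  0.2071] w 0.0942 F [-0.9  0.5  0.7] q7 1.64
```

Call:
arm_command(xyz=[[-2,-48,0],[-4,-96,0],[-6,-144,0],[-8,-192,0],[-9,-229,0]], rot=[[0.2,0,0],[0.2,0,0],[0.2,0,0],[0.2,0,0],[0.2,0,0]])

```text
time: 25.15
position: [0.444, -0.2541, 0.2072]
ee_rot: [-0.058, 0.998, -0.0, -0.0]
contact_force: [0.6, 1.0, -0.4]
gripper_width: 0.0943
```

```bash
python3 g.py 0.4431 -.2531 0.014; python3 -c "
from m import *
d=cam('top')
for k,v in tubs(d).items(): print(k,v)"; python3 so.py
```

```text
shift [  -0.9    1.  -193.2] rot [ 0.01 -0.03 -0.41] pos [ 0.444  -0.2541  0.2072] w 0.0943 F [ 0.6  1.  -0.4] q7 2.28
red [([165.6, 233.5], 339, [0.476, 0.2583]), ([127.8, 286.4], 660, [0.3282, 0.3591])]
orange [([288.5, 236.5], 332, [0.4669, -0.0906]), ([323.8, 272.7], 82, [0.3652, -0.1894])]
yellow [([138.8, 213.5], 340, [0.5334, 0.3367]), ([87.2, 292.8], 104, [0.3107, 0.4715])]
blue [([293.3, 139.6], 741, [0.7496, -0.1051])]
side orange [265.4 233.9] 142 [ 0.4661 -0.0952  0.044 ]
side yellow [211.  171.4] 100 [0.5628 0.373  0.044 ]
side red [211.7 183. ] 70 [0.5127 0.2971 0.044 ]
```

View pics/s15.png

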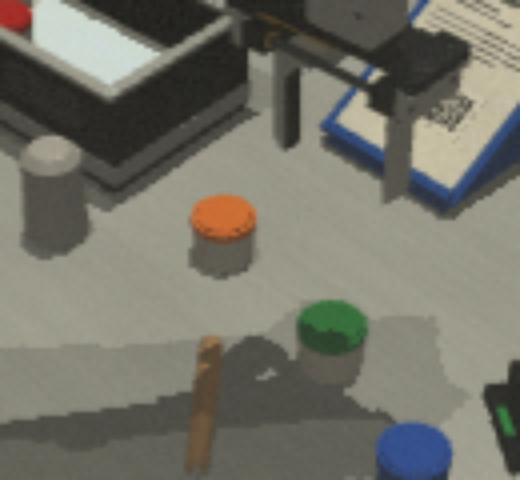

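Call:
arm_command(xyz=[[-1,1,-45],[-1,1,-90],[-1,1,-135],[-1,1,-175],[-1,1,-191]], rot=[[0,0,0],[0,0,0],[0,0,0],[0,0,0],[0,0,0]])

```text
time: 25.75
position: [0.4416, -0.2525, 0.0122]
ee_rot: [-0.057, 0.998, 0.0, -0.003]
contact_force: [0.1, 0.1, 0.2]
gripper_width: 0.0938
```

Call:
arm_command(xyz=[[0,0,0],[0,0,0],[0,0,0],[0,0,0],[0,0,0]], rot=[[0,0,0],[0,0,0],[0,0,0],[0,0,0],[0,0,0]], claw=1)

```text
time: 26.25
position: [0.4424, -0.2525, 0.0131]
ee_rot: [-0.058, 0.998, -0.0, -0.002]
contact_force: [-0.4, 2.0, 7.3]
gripper_width: 0.0576
```

Call:
arm_command(xyz=[[0,0,0],[0,0,20],[0,0,65],[0,0,115],[0,0,165]], rot=[[0,0,0],[0,0,0],[0,0,0],[0,0,0],[0,0,0]])

```text
time: 26.75
position: [0.4416, -0.2527, 0.1798]
ee_rot: [-0.057, 0.998, -0.0, -0.003]
contact_force: [1.6, 0.9, -1.1]
gripper_width: 0.0574
```

```bash
python3 g.py 0.5424 .1886 0.21
```

```text
shift [100.8 441.3  30.2] rot [ 0.04 -0.31 -0.25] pos [ 0.4416 -0.2527  0.1798] w 0.0574 F [ 1.6  0.9 -1.1] q7 2.33
```

Call:
arm_command(xyz=[[9,40,20],[20,85,30],[30,130,30],[41,178,30],[52,225,30]], rot=[[0,0,0],[0,-0.3,0],[0,-0.3,-0.2],[0,-0.3,-0.2],[0,-0.3,-0.2]])

```text
time: 27.25
position: [0.4936, -0.0255, 0.2103]
ee_rot: [-0.055, 0.998, 0.0, 0.0]
contact_force: [0.1, -0.8, -1.0]
gripper_width: 0.0577
```

Call:
arm_command(xyz=[[11,48,0],[22,96,0],[33,144,0],[44,192,0],[49,216,0]], rot=[[0,0,0],[0,0,0],[0,0,0],[0,0,0],[0,0,0]])

```text
time: 27.75
position: [0.5425, 0.1951, 0.2101]
ee_rot: [-0.057, 0.998, 0.001, 0.0]
contact_force: [0.1, -0.0, -0.9]
gripper_width: 0.0571
```

```bash
python3 g.py 0.5424 .1886 0.053; python3 -c "
from m import *
d=cam('top')
for k,v in tubs(d).items(): print(k,v)"
```

```text
shift [-1.000e-01 -6.500e+00 -1.571e+02] rot [-0.07  0.04 -0.28] pos [0.5425 0.1951 0.2101] w 0.0571 F [ 0.1 -0.  -0.9] q7 1.44
red [([165.5, 233.5], 333, [0.476, 0.2585])]
orange [([288.5, 236.5], 332, [0.4669, -0.0906]), ([335.5, 284.7], 294, [0.332, -0.2219])]
blue [([293.4, 139.5], 743, [0.7498, -0.1053]), ([395.6, 261.7], 338, [0.3956, -0.3919])]
```

Call:
arm_command(xyz=[[0,-5,-30],[0,-5,-70],[0,-5,-110],[0,-5,-140],[0,-5,-147]], rot=[[0,0,0],[0,0,0],[0,0,0],[0,0,0],[0,0,0]])

```text
time: 28.3
position: [0.541, 0.1911, 0.0603]
ee_rot: [-0.058, 0.998, -0.001, -0.002]
contact_force: [0.6, -0.0, -0.3]
gripper_width: 0.0574
```

Call:
arm_command(xyz=[[0,0,-2],[0,0,-4],[0,0,-6],[0,0,-8],[0,0,-8]], rot=[[0,0,0],[0,0,0],[0,0,0],[0,0,0],[0,0,0]])

```text
time: 28.8
position: [0.5416, 0.1914, 0.0531]
ee_rot: [-0.058, 0.998, -0.0, -0.001]
contact_force: [1.1, 0.4, 2.8]
gripper_width: 0.0577
```

Call:
arm_command(xyz=[[0,0,0],[0,0,0],[0,0,0],[0,0,0],[0,0,20]], rot=[[0,0,0],[0,0,0],[0,0,0],[0,0,0],[0,0,0]], claw=-0.55)

```text
time: 29.3
position: [0.5402, 0.191, 0.0716]
ee_rot: [-0.058, 0.998, -0.001, -0.002]
contact_force: [0.4, 0.4, 0.6]
gripper_width: 0.0734
```

Call:
arm_command(xyz=[[0,0,40],[0,0,85],[0,0,115],[-10,-30,135],[-20,-70,135]], rot=[[0,0,0],[0,0,0],[0,0,0],[0,0,0],[0,0,0]])

```text
time: 29.8
position: [0.5213, 0.1219, 0.2089]
ee_rot: [-0.06, 0.998, -0.0, -0.001]
contact_force: [1.8, -0.9, 0.3]
gripper_width: 0.0726
```

Call:
arm_command(xyz=[[-14,-46,0],[-28,-92,0],[-42,-138,0],[-54,-184,0],[-54,-208,-10]], rot=[[0,0,0],[0,0,0],[0,0,0],[0,0,0],[0,0,0]], claw=-1)

```text
time: 30.3
position: [0.4661, -0.0895, 0.1998]
ee_rot: [-0.058, 0.998, 0.001, 0.0]
contact_force: [1.4, 0.5, -0.2]
gripper_width: 0.0938
```

```bash
python3 g.py 0.4669 -.0906 0.014; python3 so.py; python3 -c "
from m import *
d=cam('top')
for k,v in tubs(d).items(): print(k,v)"
```

```text
shift [   0.8   -1.1 -185.8] rot [-0.09  0.05 -0.36] pos [ 0.4661 -0.0895  0.1998] w 0.0938 F [ 1.4  0.5 -0.2] q7 1.87
side orange [265.7 233.7] 131 [ 0.4673 -0.0953  0.044 ]
side yellow [211.  171.5] 100 [0.5626 0.3728 0.044 ]
side red [211.7 183.1] 71 [0.5126 0.2966 0.044 ]
red [([165.6, 233.5], 340, [0.4761, 0.2582]), ([127.8, 286.4], 659, [0.3282, 0.3591])]
orange [([335.6, 284.7], 293, [0.3318, -0.222])]
yellow [([138.7, 213.4], 338, [0.5335, 0.3368]), ([85.8, 292.9], 117, [0.3105, 0.4752])]
green [([187.0, 208.8], 313, [0.5465, 0.1995])]
blue [([293.4, 139.5], 742, [0.7497, -0.1054]), ([395.6, 261.7], 339, [0.3957, -0.3918])]
```

View pics/s15.png

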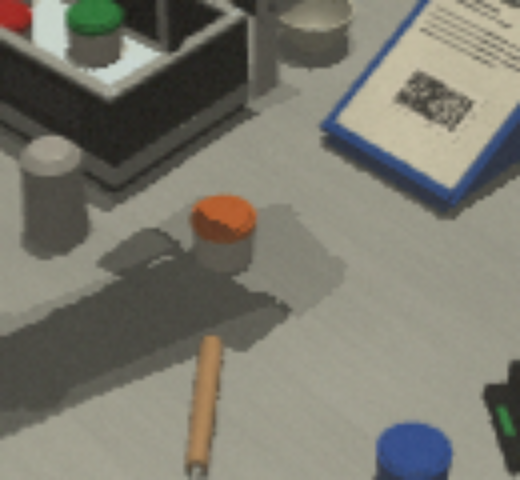

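Call:
arm_command(xyz=[[0.5,-1,-45],[0.5,-1,-90],[0.5,-1,-135],[0.5,-1,-175],[0.5,-1,-184]], rot=[[0,0,0],[0,0,0],[0,0,0],[0,0,0],[0,0,0]])

```text
time: 30.9
position: [0.4645, -0.0897, 0.0113]
ee_rot: [-0.057, 0.998, -0.0, -0.004]
contact_force: [-0.8, -0.3, 0.9]
gripper_width: 0.0942
```

Call:
arm_command(xyz=[[0,0,0],[0,0,0],[0,0,0],[0,0,0],[0,0,0]], rot=[[0,0,0],[0,0,0],[0,0,0],[0,0,0],[0,0,0]], claw=1)

```text
time: 31.4
position: [0.4653, -0.0895, 0.0122]
ee_rot: [-0.058, 0.998, -0.0, -0.003]
contact_force: [-1.1, 3.5, 9.5]
gripper_width: 0.058
```

Call:
arm_command(xyz=[[0,0,0],[0,0,20],[0,0,65],[0,0,115],[0,0,165]], rot=[[0,0,0],[0,0,0],[0,0,0],[0,0,0],[0,0,0]])

```text
time: 31.9
position: [0.4645, -0.09, 0.1787]
ee_rot: [-0.057, 0.998, -0.0, -0.003]
contact_force: [0.6, 1.3, 0.3]
gripper_width: 0.0576
```

```bash
python3 g.py 0.4905 .1124 0.21
```

```text
shift [ 26.  202.4  31.3] rot [ 0.07 -0.38 -0.26] pos [ 0.4645 -0.09    0.1787] w 0.0576 F [0.6 1.3 0.3] q7 1.93
```

Call:
arm_command(xyz=[[3,30,25],[10,80,31],[17,130,31],[24,180,31],[26,202,31]], rot=[[0,0,0],[0,-0.4,0],[0,-0.4,-0.2],[0,-0.4,-0.2],[0,-0.4,-0.2]])

```text
time: 32.4
position: [0.4903, 0.1165, 0.2099]
ee_rot: [-0.058, 0.998, -0.0, 0.0]
contact_force: [0.2, -1.3, -2.3]
gripper_width: 0.0578
```

```bash
python3 g.py 0.4905 .1124 0.052;python3 -c "
from m import *
s=cam('side');cv2.imwrite('pics/s16.png',cv2.resize(s['bgr'][100:260,150:310],None,fx=3.5,fy=3.5))"
```

```text
shift [   0.2   -4.1 -157.9] rot [ 0.01  0.03 -0.3 ] pos [0.4903 0.1165 0.2099] w 0.0578 F [ 0.2 -1.3 -2.3] q7 1.48
```

View pics/s16.png

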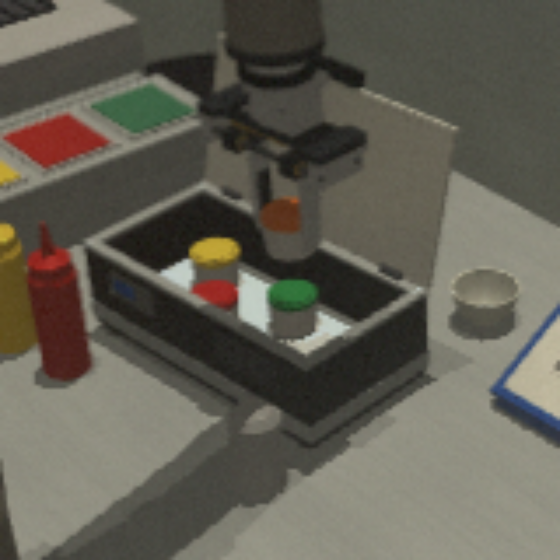

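Call:
arm_command(xyz=[[0,-3,-30],[0,-3,-70],[0,-3,-110],[0,-3,-140],[0,-3,-148]], rot=[[0,0,0],[0,0,0],[0,0,0],[0,0,0],[0,0,0]])

```text
time: 32.95
position: [0.4887, 0.1146, 0.0592]
ee_rot: [-0.058, 0.998, -0.001, -0.002]
contact_force: [0.6, 0.1, -1.3]
gripper_width: 0.0577
```

Call:
arm_command(xyz=[[0,0,-2],[0,0,-4],[0,0,-6],[0,0,-8],[0,0,-8]], rot=[[0,0,0],[0,0,0],[0,0,0],[0,0,0],[0,0,0]])

```text
time: 33.45
position: [0.4894, 0.115, 0.0521]
ee_rot: [-0.058, 0.998, -0.001, -0.001]
contact_force: [0.6, 0.5, 3.1]
gripper_width: 0.058
```

Call:
arm_command(xyz=[[0,0,0],[0,0,0],[0,0,0],[0,0,0],[0,0,20]], rot=[[0,0,0],[0,0,0],[0,0,0],[0,0,0],[0,0,0]], claw=-0.55)

```text
time: 33.95
position: [0.4882, 0.1146, 0.0709]
ee_rot: [-0.059, 0.998, -0.002, -0.002]
contact_force: [0.5, 0.7, 1.6]
gripper_width: 0.073
```

Call:
arm_command(xyz=[[0,0,40],[0,0,85],[0,0,130],[0,-20,160],[0,-65,160]], rot=[[0,0,0],[0,0,0],[0,0,0],[0,0,0],[0,0,0]])

```text
time: 34.45
position: [0.4902, 0.0519, 0.2343]
ee_rot: [-0.061, 0.998, -0.0, 0.0]
contact_force: [1.4, -1.1, -1.8]
gripper_width: 0.0724
```

Call:
arm_command(xyz=[[0,-45,0],[0,-90,0],[0,-130,0],[0,-130,0],[0,-130,0]], rot=[[0,0,0],[0,0,0],[0,0,0],[0,0,0],[0,0,0]], claw=1)

```text
time: 34.95
position: [0.49, -0.0788, 0.2342]
ee_rot: [-0.06, 0.998, -0.0, 0.0]
contact_force: [-0.2, 0.3, -0.6]
gripper_width: 0.0361
```

```bash
python3 -c "
from m import *
s=cam('side');d=cam('top');cv2.imwrite('pics/s17.png',cv2.resize(s['bgr'][80:260,150:320],None,fx=3.2,fy=3.2));cv2.imwrite('pics/t17.png',cv2.resize(d['bgr'][120:300,50:300],None,fx=3,fy=3))
st=ctrl.get_state();print(np.round(st['position'],4),np.round(st['qpos'],2))"
```

```text
[ 0.4902 -0.0772  0.2342] [-0.84  0.13  0.96  2.   -0.12  1.07  1.87]
```

View pics/s17.png

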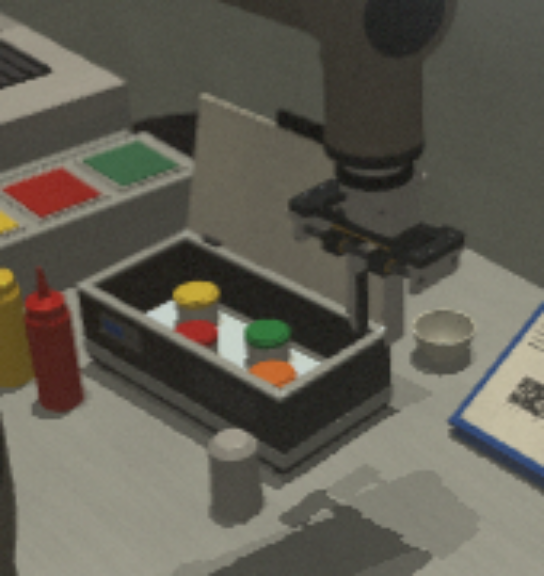

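View pics/t17.png

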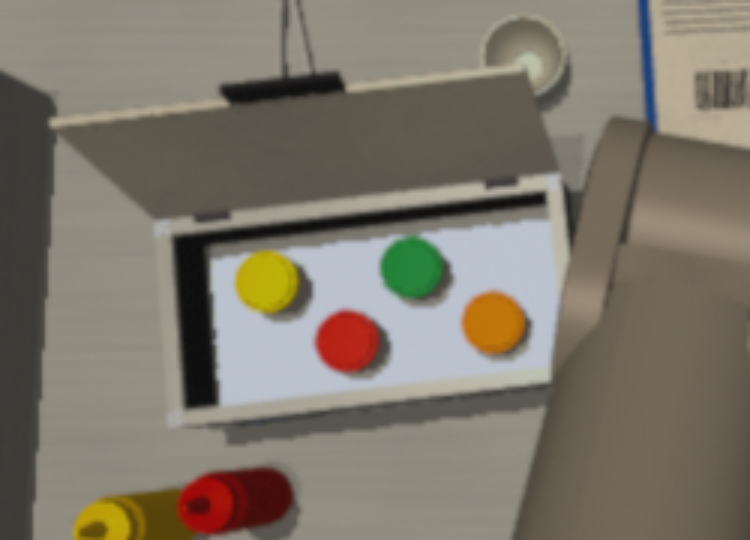

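Call:
arm_command(xyz=[[0,0,45],[0,0,90],[10,10,138],[30,30,180],[60,50,205]], rot=[[0,0,0],[0,0,0],[0,0,0],[0,0,0],[0,0,0]])

```text
time: 35.55
position: [0.5507, -0.0254, 0.4429]
ee_rot: [-0.063, 0.998, 0.002, 0.002]
contact_force: [1.0, -1.0, 1.4]
gripper_width: 0.0002
```

Call:
arm_command(xyz=[[30,35,0],[60,70,0],[90,105,0],[120,140,0],[150,175,0]], rot=[[0,0,0],[0,0,0],[0,0,0],[0,0,0],[0,0,0]])

```text
time: 36.05
position: [0.7014, 0.1534, 0.442]
ee_rot: [-0.064, 0.998, 0.002, 0.002]
contact_force: [-0.7, 0.4, 1.9]
gripper_width: 0.0003
```

Call:
arm_command(xyz=[[2,45,0],[5,90,0],[5,94,0],[5,94,0],[5,94,0]], rot=[[0,0,0],[0,0,0],[0,0,0],[0,0,0],[0,0,0]])

```text
time: 36.55
position: [0.7061, 0.2472, 0.4419]
ee_rot: [-0.064, 0.998, 0.002, 0.001]
contact_force: [-0.1, -0.1, 0.0]
gripper_width: 0.0005
```

```bash
python3 g.py 0.7095 .2423 0.25;python3 -c "
from m import *
s=cam('side');d=cam('top');cv2.imwrite('pics/s18.png',cv2.resize(s['bgr'][20:260,150:350],None,fx=2.5,fy=2.5));cv2.imwrite('pics/t18.png',cv2.resize(d['bgr'][60:300,50:300],None,fx=2.4,fy=2.4))
st=ctrl.get_state();print(np.round(st['position'],4),np.round(st['qpos'],2))"
```

```text
shift [   3.4   -4.9 -191.9] rot [-0.2   0.15 -1.08] pos [0.7061 0.2472 0.4419] w 0.0005 F [-0.1 -0.1  0. ] q7 1.56
[0.7063 0.2462 0.4425] [-0.87  0.57  0.86  1.08 -0.43  1.65  1.56]
```

View pics/s18.png

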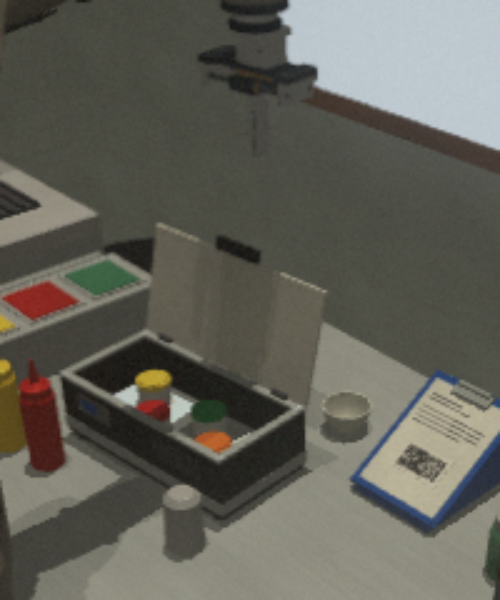

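View pics/t18.png

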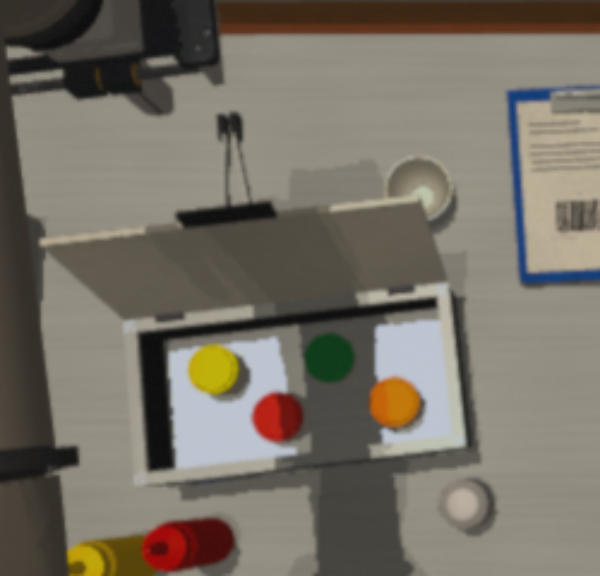

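Call:
arm_command(xyz=[[3,-4,-45],[3,-4,-90],[3,-4,-135],[3,-4,-178],[3,-4,-178]], rot=[[0,0,-1],[0,0,-1],[0,0,-1],[0,0,-1],[0,0,-1]], claw=1)

```text
time: 37.15
position: [0.7067, 0.2414, 0.2595]
ee_rot: [-0.054, 0.999, 0.001, -0.002]
contact_force: [-0.5, -0.2, -0.3]
gripper_width: 0.0005
```

Call:
arm_command(xyz=[[-10,-1,0],[-22,-2,0],[-34,-4,0],[-46,-5,0],[-56,-6,0]], rot=[[0,0,0],[0,0,0],[0,0,0],[0,0,0],[0,0,0]])

```text
time: 37.65
position: [0.6516, 0.2348, 0.2626]
ee_rot: [-0.054, 0.999, 0.002, -0.0]
contact_force: [3.4, -0.1, 3.0]
gripper_width: 0.0
```

```bash
cat > l.py <<'E'
from m import *
import sys
H=np.array([.6001,.2302,.12]);ex=np.array([.994,.110,0])
s=cam('side');d=cam('top');n=sys.argv[1]
cv2.imwrite(f'pics/s{n}.png',cv2.resize(s['bgr'][40:240,150:330],None,fx=3,fy=3))
st=ctrl.get_state();p=np.array(st['position']);q=p-H;print('chx',(q@ex).round(4),'chy',(q@[-.11,.994,0]).round(4),'dz',q[2].round(4),'F',np.round(st['contact_force'],1),'q',np.round(st['qpos'],2))
E
python3 l.py 19
```

```text
chx 0.0508 chy -0.0006 dz 0.1417 F [ 1.1 -0.2 -0.1] q [-1.    0.53  0.85  1.53 -0.41  1.27  1.59]
```

View pics/s19.png

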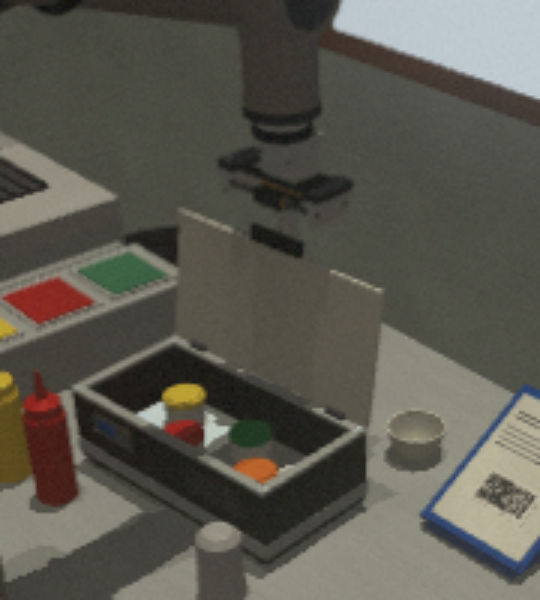

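Call:
arm_command(xyz=[[-20,-2,0],[-37,-4,0],[-55,-6,-1],[-70,-8,-3],[-86,-9.5,-6]], rot=[[0,0,0],[0,0,0],[0,0,0],[0,0,0],[0,0,0]])

```text
time: 38.25
position: [0.5651, 0.2254, 0.2567]
ee_rot: [-0.054, 0.999, 0.002, -0.0]
contact_force: [3.0, 0.2, -1.5]
gripper_width: 0.0004
```

```bash
python3 l.py 20
```

```text
chx -0.0365 chy -0.0005 dz 0.1364 F [1.  0.1 0.6] q [-1.17  0.38  0.9   1.74 -0.32  1.18  1.5 ]
```

View pics/s20.png

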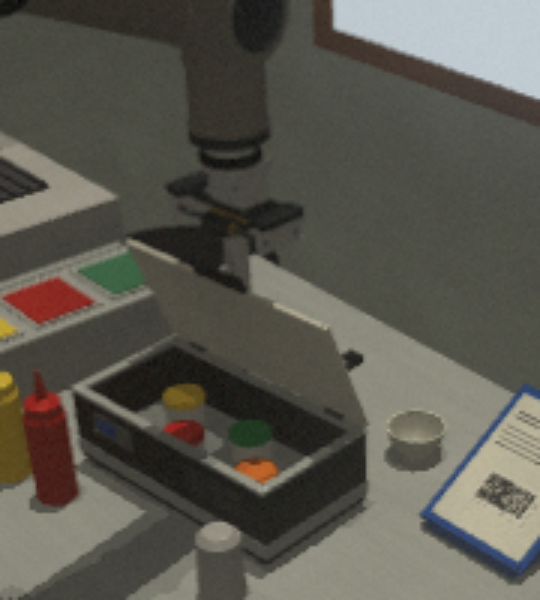

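Call:
arm_command(xyz=[[-18,-2,-8],[-37,-4,-19],[-54,-6,-31],[-68,-7.5,-44],[-81,-9,-59]], rot=[[0,0,0],[0,0,0],[0,0,0],[0,0,0],[0,0,0]])

```text
time: 38.85
position: [0.4838, 0.2169, 0.198]
ee_rot: [-0.054, 0.999, 0.003, -0.0]
contact_force: [1.8, 0.6, 0.5]
gripper_width: 0.0003
```

```bash
python3 l.py 21
```

```text
chx -0.1189 chy -0.0006 dz 0.0767 F [0.5 0.4 0.5] q [-1.31  0.28  0.92  1.98 -0.27  1.01  1.42]
```

View pics/s21.png

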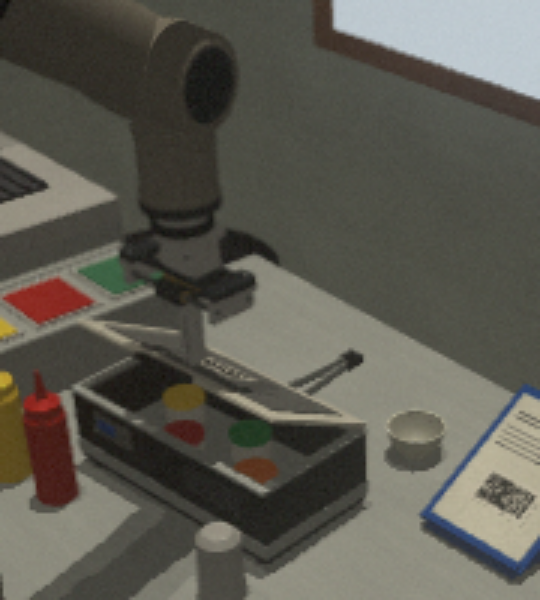

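Call:
arm_command(xyz=[[-8,-1,-16],[-14,-1.5,-31],[-18,-2,-45],[-21,-2.5,-57],[-22,-2.5,-64]], rot=[[0,0,0],[0,0,0],[0,0,0],[0,0,0],[0,0,0]])

```text
time: 39.45
position: [0.4607, 0.2141, 0.1325]
ee_rot: [-0.054, 0.999, 0.002, -0.002]
contact_force: [0.4, 0.4, 1.7]
gripper_width: 0.0004
```

Call:
arm_command(xyz=[[0,0,-2],[0,0,-4],[0,0,-5],[0,0,-6],[0,0,-6]], rot=[[0,0,0],[0,0,0],[0,0,0],[0,0,0],[0,0,0]])

```text
time: 39.95
position: [0.4614, 0.2141, 0.1284]
ee_rot: [-0.054, 0.999, 0.003, -0.002]
contact_force: [-13.0, -6.8, 41.5]
gripper_width: 0.0009
```

```bash
python3 l.py 22
```

```text
chx -0.1396 chy -0.0008 dz 0.0083 F [-13.7  -6.   41.4] q [-1.27  0.34  0.86  2.09 -0.35  0.86  1.48]
```

View pics/s22.png

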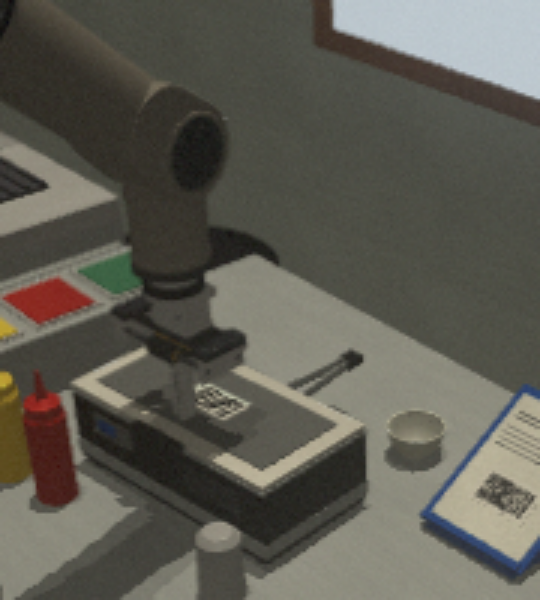

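Call:
arm_command(xyz=[[0,0,20],[0,0,65],[0,0,110],[0,-30,140],[5,-75,145]], rot=[[0,0,0],[0,0,0],[0,0,0],[0,0,0],[0,0,0]])

```text
time: 40.55
position: [0.468, 0.1403, 0.2766]
ee_rot: [-0.056, 0.998, 0.004, -0.0]
contact_force: [0.9, -0.8, -1.2]
gripper_width: 0.0007
```

Call:
arm_command(xyz=[[4,-48,0],[8,-96,0],[12,-144,0],[16,-192,0],[20,-240,0]], rot=[[0,0,-4],[0,0,-9],[0,0,-14],[0,0,-19],[0,0,-24]], claw=-1)

```text
time: 41.05
position: [0.4881, -0.1014, 0.2775]
ee_rot: [0.154, 0.988, 0.006, 0.002]
contact_force: [0.4, 0.8, 0.2]
gripper_width: 0.037
```

Call:
arm_command(xyz=[[6,-45,0],[14,-92,0],[20,-140,0],[27,-188,-10],[33,-236,-10]], rot=[[0,0,-4],[0,0,-8],[0,0,-12],[0,0,-17],[0,0,-17]])

```text
time: 41.55
position: [0.5171, -0.3011, 0.2697]
ee_rot: [0.299, 0.954, 0.006, 0.002]
contact_force: [0.1, 0.9, 0.6]
gripper_width: 0.077
```

```bash
python3 g.py 0.529 -.4285 0.088 55.1;python3 -c "
from m import *
s=cam('side');d=cam('top');cv2.imwrite('pics/s23.png',s['bgr']);cv2.imwrite('pics/t23.png',cv2.resize(d['bgr'][120:300,60:300],None,fx=3,fy=3,interpolation=cv2.INTER_CUBIC))"
```

```text
shift [  11.9 -127.4 -181.7] rot [-0.52  0.44 -0.09] pos [ 0.5171 -0.3011  0.2697] w 0.077 F [0.1 0.9 0.6] q7 1.81
```

View pics/s23.png

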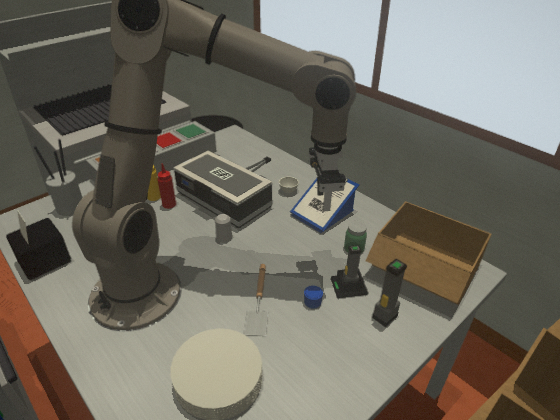

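View pics/t23.png

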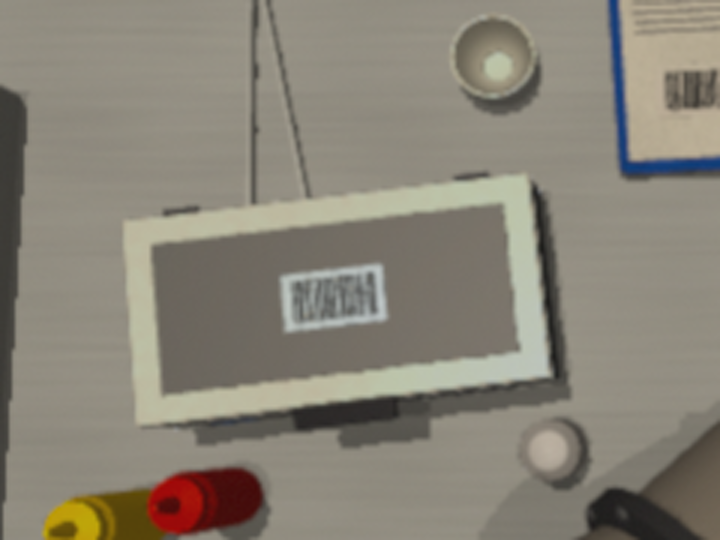

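Call:
arm_command(xyz=[[5,-45,0],[9,-90,0],[12,-127,0],[12,-127,-5],[12,-127,-10]], rot=[[-0.5,0.4,0],[-0.5,0.4,0],[-0.5,0.4,0],[-0.5,0.4,0],[-0.5,0.4,0]])

```text
time: 42.15
position: [0.5258, -0.435, 0.2602]
ee_rot: [0.303, 0.953, -0.002, 0.001]
contact_force: [0.5, 0.0, 0.0]
gripper_width: 0.0941
```

```bash
python3 g.py 0.529 -.4285 0.088 55.1;python3 -c "
from m import *
s=cam('side');d=cam('top');print(onz(d,171,219,.131))
cv2.imwrite('pics/s24.png',cv2.resize(s['bgr'][180:310,300:420],None,fx=4,fy=4))
# screen centre
h=cv2.cvtColor(d['bgr'],cv2.COLOR_BGR2HSV);m=cv2.inRange(h,(55,110,40),(85,255,255));n,l,st,c=cv2.connectedComponentsWithStats(m)
for i in range(1,n):
  if st[i,4]>15 and 380<c[i][0]<440: print(c[i],st[i,4],onz(d,*c[i],.166))"
```

```text
shift [   3.2    6.5 -172.2] rot [0.19 0.01 0.43] pos [ 0.5258 -0.435   0.2602] w 0.0941 F [0.5 0.  0. ] q7 1.99
[0.50852187 0.22069174 0.131     ]
```

View pics/s24.png

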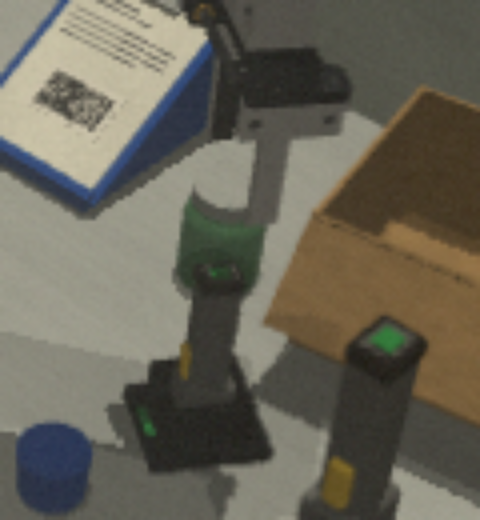

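Call:
arm_command(xyz=[[3,6,0],[3,6,-45],[3,6,-90],[3,6,-135],[3,6,-171]], rot=[[0,0,0.4],[0,0,0.4],[0,0,0.4],[0,0,0.4],[0,0,0.4]])

```text
time: 42.75
position: [0.5306, -0.424, 0.0867]
ee_rot: [0.297, 0.955, -0.0, -0.0]
contact_force: [0.8, -0.2, -0.4]
gripper_width: 0.0937
```

Call:
arm_command(xyz=[[0,0,1],[0,0,1],[0,0,1],[0,0,1],[0,0,1]], rot=[[0,0,0],[0,0,0],[0,0,0],[0,0,0],[0,0,0]], claw=1, force=40)

```text
time: 43.25
position: [0.5312, -0.4244, 0.0892]
ee_rot: [0.297, 0.955, -0.0, 0.001]
contact_force: [0.0, -0.5, 0.1]
gripper_width: 0.0576
```

Call:
arm_command(xyz=[[0,0,0],[0,0,0],[0,0,0],[0,0,0],[0,0,0]], rot=[[0,0,0],[0,0,0],[0,0,0],[0,0,0],[0,0,0]])

```text
time: 43.75
position: [0.5311, -0.4245, 0.0892]
ee_rot: [0.297, 0.955, -0.001, 0.001]
contact_force: [-1.0, -0.0, 1.7]
gripper_width: 0.0259
```

Call:
arm_command(xyz=[[0,0,10],[0,0,45],[0,0,90],[0,0,135],[0,0,180]], rot=[[0,0,0],[0,0,0],[0,0,0],[0,0,0],[0,0,0]])

```text
time: 44.25
position: [0.5306, -0.4243, 0.2716]
ee_rot: [0.298, 0.955, -0.001, 0.001]
contact_force: [-0.2, 0.9, -1.8]
gripper_width: 0.0257
```

Call:
arm_command(xyz=[[-3,40,15],[-6,85,35],[-9,130,45],[-12,178,45],[-14,225,45]], rot=[[0,0,0],[0,0,0],[0,0,0],[0,0,0],[0,0,0]])

```text
time: 44.75
position: [0.517, -0.2098, 0.3173]
ee_rot: [0.298, 0.955, -0.0, 0.001]
contact_force: [0.9, 1.0, -1.0]
gripper_width: 0.0257
```

Call:
arm_command(xyz=[[-2,48,0],[-4,96,0],[-5,144,0],[-6,192,0],[-8,240,0]], rot=[[0,0,0],[0,0,0],[0,0,0],[0,0,0],[0,0,0]])

```text
time: 45.25
position: [0.509, 0.0172, 0.3176]
ee_rot: [0.298, 0.954, 0.001, 0.001]
contact_force: [1.3, -0.4, -1.1]
gripper_width: 0.0256
```

```bash
python3 -c "
from aim import *
aim(np.array([.5085,.2207,.131]),np.array([0,0,1.]),.177)"
```

```text
shift mm [ -0.5 203.5  -9.6] rot deg [-0.04  0.1   0.  ] pos [0.509  0.0172 0.3176] q [-1.37  0.1   1.33  1.87 -0.11  1.25  0.96]
dist 0.1122 off [-8.000e-04  2.034e-01  1.000e-04]
```

Call:
arm_command(xyz=[[0,10,0],[0,20,0],[0,30,0]], rot=[[0,0,0],[0,0,0],[0,0,0]])

```text
time: 45.55
position: [0.5089, 0.0468, 0.3178]
ee_rot: [0.299, 0.954, 0.001, 0.001]
contact_force: [-0.0, -0.6, -2.3]
gripper_width: 0.0256
```

```bash
python3 -c "
from aim import *
aim(np.array([.5085,.2207,.131]),np.array([0,0,1.]),.177);print(ctrl.get_state()['qpos'])"
```

```text
shift mm [ -0.4 173.9  -9.8] rot deg [-0.07  0.09  0.  ] pos [0.5089 0.0468 0.3178] q [-1.41  0.11  1.32  1.87 -0.12  1.25  0.91]
dist 0.1125 off [-0.0007  0.1737  0.0002]
[-1.41276235  0.11241005  1.32417395  1.86620541 -0.11602703  1.24814351
  0.91052276]
```

Joint 3 is easing off its limit; continuing.

Call:
arm_command(xyz=[[0,35,0],[0,75,0],[0,115,0],[0,150,0],[0,172,-10]], rot=[[0,0,0],[0,0,0],[0,0,0],[0,0,0],[0,0,0]])

```text
time: 46.05
position: [0.5098, 0.2205, 0.3081]
ee_rot: [0.299, 0.954, 0.001, 0.001]
contact_force: [0.2, -0.4, -2.0]
gripper_width: 0.0259
```

Call:
arm_command(xyz=[[0,0,0],[0,0,0],[0,0,0]], rot=[[0,0,0],[0,0,0],[0,0,0]])

```text
time: 46.35
position: [0.5104, 0.2186, 0.3084]
ee_rot: [0.3, 0.954, 0.001, 0.001]
contact_force: [0.5, -0.9, -1.5]
gripper_width: 0.026
```

```bash
python3 -c "
from aim import *
L=np.array([.5085,.2207,.131])
aim(L,np.array([0,0,1.]),.177)
s=cam('side');d=cam('top'); st=ctrl.get_state(); p=np.array(st['position']); M=R.from_quat(st['ee_rot']).as_matrix()
c=[p+M@[sx*.022,sy*.018,.077] for sx,sy in((1,1),(1,-1),(-1,-1),(-1,1))]
a,b,e,f=80,230,160,310
im=cv2.resize(s['bgr'][a:b,e:f],None,fx=4,fy=4)
for q in proj(s,c+[L]): cv2.circle(im,tuple(int(v) for v in ((q-[e,a])*4+2)),3,(0,255,255),-1)
cv2.imwrite('pics/s25.png',im)"
```

```text
shift mm [-1.9  2.1 -0.4] rot deg [-0.05  0.17  0.  ] pos [0.5104 0.2186 0.3084] q [-1.49  0.28  1.21  1.79 -0.28  1.25  0.75]
dist 0.1029 off [-0.0024  0.002  -0.    ]
```

View pics/s25.png

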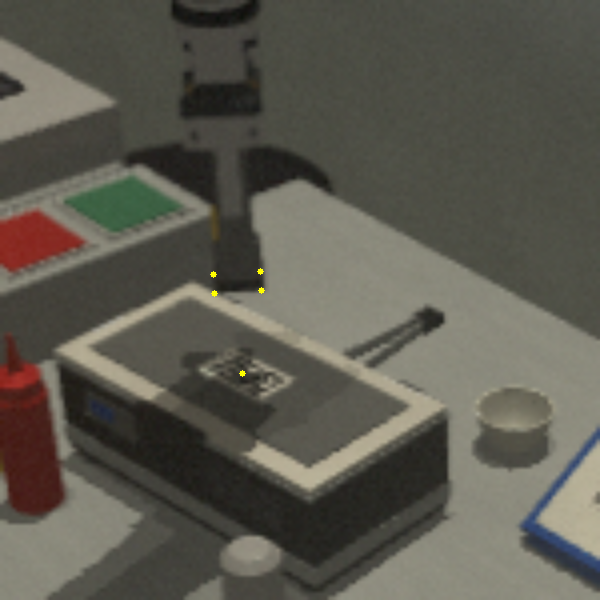

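Call:
arm_command(xyz=[[-2,2,0],[-2,2,0],[-2,2,0],[-2,2,0],[-2,2,0]], rot=[[0,0,0],[0,0,0],[0,0,0],[0,0,0],[0,0,0]])

```text
time: 46.95
position: [0.5082, 0.2211, 0.3085]
ee_rot: [0.3, 0.954, 0.001, 0.001]
contact_force: [-0.6, 0.5, -1.0]
gripper_width: 0.026
```

Call:
arm_command(xyz=[[0,0,0],[0,0,0],[0,0,0],[0,0,0],[0,0,0]], rot=[[0,0,0],[0,0,0],[0,0,0],[0,0,0],[0,0,0]])

```text
time: 47.45
position: [0.5082, 0.2211, 0.3085]
ee_rot: [0.3, 0.954, 0.001, 0.001]
contact_force: [0.1, 0.5, -1.8]
gripper_width: 0.0261
```

Call:
arm_command(xyz=[[0,0,0],[0,0,0],[0,0,0],[0,0,0],[0,0,0]], rot=[[0,0,0],[0,0,0],[0,0,0],[0,0,0],[0,0,0]])

```text
time: 47.95
position: [0.5082, 0.2211, 0.3085]
ee_rot: [0.3, 0.954, 0.001, 0.001]
contact_force: [-0.4, 0.2, -0.8]
gripper_width: 0.0257
```

Call:
arm_command(xyz=[[0,0,0],[0,0,0],[0,0,0],[0,0,0],[0,0,0]], rot=[[0,0,0],[0,0,0],[0,0,0],[0,0,0],[0,0,0]])

```text
time: 48.45
position: [0.5082, 0.2211, 0.3085]
ee_rot: [0.3, 0.954, 0.001, 0.001]
contact_force: [0.5, -0.8, -1.8]
gripper_width: 0.0259
```

```bash
python3 -c "
from aim import *
L=np.array([.5085,.2207,.131])
aim(L,np.array([0,0,1.]),.177)"
```

```text
shift mm [ 0.3 -0.4 -0.5] rot deg [-0.1   0.17  0.  ] pos [0.5082 0.2211 0.3085] q [-1.5   0.28  1.21  1.79 -0.28  1.25  0.74]
dist 0.103 off [-0.0002 -0.0007 -0.    ]
```

Call:
arm_command(xyz=[[1,-25,5],[2,-60,9],[2,-100,9],[2,-140,9],[2,-175,9]], rot=[[0,0,0],[0,0,0],[0,0,0],[0,0,0],[0,0,0]])

```text
time: 48.95
position: [0.5098, 0.0433, 0.3176]
ee_rot: [0.3, 0.954, 0.002, 0.001]
contact_force: [0.1, -0.0, -1.7]
gripper_width: 0.0258
```

```bash
python3 -c "
from aim import *
print(np.round(ctrl.get_state()['qpos'],3))"; python3 g.py .5287 -.4283 .135 55.1
```

```text
[-1.388  0.105  1.299  1.866 -0.109  1.246  0.905]
shift [  18.9 -471.6 -182.6] rot [-0.14  0.17  0.07] pos [0.5098 0.0433 0.3176] w 0.0258 F [ 0.1 -0.  -1.7] q7 0.9
```

Call:
arm_command(xyz=[[1,-35,0],[3,-80,0],[5,-125,0],[7,-170,0],[9,-215,-5]], rot=[[0,0,0],[0,0,0],[0,0,0],[0,0,0],[0,0,0]])

```text
time: 49.45
position: [0.5185, -0.1664, 0.314]
ee_rot: [0.301, 0.954, 0.002, 0.002]
contact_force: [0.6, 1.2, -1.3]
gripper_width: 0.0254
```

Call:
arm_command(xyz=[[2,-45,0],[4,-90,0],[6,-135,0],[8,-180,-5],[10,-225,-20]], rot=[[0,0,0],[0,0,0],[0,0,0],[0,0,0],[0,0,0]])

```text
time: 49.95
position: [0.5283, -0.3919, 0.2955]
ee_rot: [0.3, 0.954, 0.002, 0.002]
contact_force: [1.8, 0.6, -1.1]
gripper_width: 0.0262
```

```bash
python3 g.py .5287 -.4283 .135 55.1
```

```text
shift [   0.4  -36.4 -160.5] rot [-0.11  0.32  0.07] pos [ 0.5283 -0.3919  0.2955] w 0.0262 F [ 1.8  0.6 -1.1] q7 1.9
```

Call:
arm_command(xyz=[[0,-36,0],[0,-36,-40],[0,-36,-80],[0,-36,-120],[0,-36,-148]], rot=[[0,0.3,0],[0,0.3,0],[0,0.3,0],[0,0.3,0],[0,0.3,0]])

```text
time: 50.45
position: [0.5271, -0.4277, 0.145]
ee_rot: [0.301, 0.954, 0.001, -0.001]
contact_force: [0.6, -0.1, -3.0]
gripper_width: 0.0261
```

Call:
arm_command(xyz=[[0,0,0],[0,0,0],[0,0,0]], rot=[[0,0,0],[0,0,0],[0,0,0]])

```text
time: 50.75
position: [0.5276, -0.4287, 0.147]
ee_rot: [0.301, 0.954, 0.001, -0.0]
contact_force: [0.1, -0.2, -1.4]
gripper_width: 0.0259
```

```bash
python3 g.py .5287 -.4283 .135 55.1;python3 -c "
from m import *
s=cam('side');cv2.imwrite('pics/s26.png',cv2.resize(s['bgr'][180:310,300:420],None,fx=4,fy=4))"
```

```text
shift [  1.1   0.4 -12. ] rot [-0.07  0.01  0.09] pos [ 0.5276 -0.4287  0.147 ] w 0.0259 F [ 0.1 -0.2 -1.4] q7 2.04
```

View pics/s26.png

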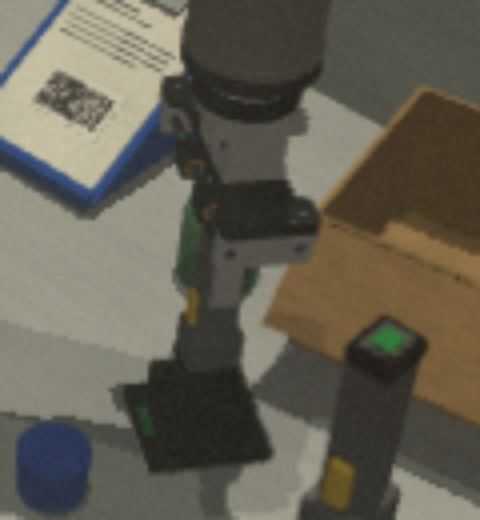

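Call:
arm_command(xyz=[[1,0,-10],[1,0,-20],[1,0,-28],[1,0,-35],[1,0,-35]], rot=[[0,0,0],[0,0,0],[0,0,0],[0,0,0],[0,0,0]])

```text
time: 51.3
position: [0.5282, -0.4281, 0.1108]
ee_rot: [0.301, 0.954, 0.001, -0.001]
contact_force: [0.3, -0.7, -1.4]
gripper_width: 0.0257
```

Call:
arm_command(xyz=[[0,0,-7],[0,0,-13],[0,0,-18],[0,0,-22],[0,0,-22]], rot=[[0,0,0],[0,0,0],[0,0,0],[0,0,0],[0,0,0]])

```text
time: 51.8
position: [0.5285, -0.4284, 0.089]
ee_rot: [0.301, 0.954, 0.001, -0.0]
contact_force: [0.4, 1.0, 3.6]
gripper_width: 0.026
```

On the cup floor (0.089, same as at the grasp). Release and withdraw.

Call:
arm_command(xyz=[[0,0,0],[0,0,0],[0,0,0],[0,0,0],[0,0,0]], rot=[[0,0,0],[0,0,0],[0,0,0],[0,0,0],[0,0,0]], claw=-1)

```text
time: 52.3
position: [0.5285, -0.4284, 0.089]
ee_rot: [0.301, 0.954, 0.001, -0.0]
contact_force: [-0.0, -0.0, -0.5]
gripper_width: 0.0626
```

Call:
arm_command(xyz=[[0,0,0],[0,0,0],[0,0,0],[0,0,10],[0,0,40]], rot=[[0,0,0],[0,0,0],[0,0,0],[0,0,0],[0,0,0]])

```text
time: 52.8
position: [0.5276, -0.4274, 0.1278]
ee_rot: [0.301, 0.954, 0.001, -0.002]
contact_force: [0.5, -0.0, -0.4]
gripper_width: 0.0941
```

Call:
arm_command(xyz=[[0,0,45],[0,0,90],[0,0,135],[0,40,150],[0,80,150]], rot=[[0,0,0],[0,0,0],[0,0,0],[0,0,0],[0,0,0]])

```text
time: 53.3
position: [0.5273, -0.3488, 0.2811]
ee_rot: [0.302, 0.953, 0.001, -0.0]
contact_force: [1.1, -0.1, -0.8]
gripper_width: 0.0943
```

Call:
arm_command(xyz=[[-10,40,0],[-20,80,0],[-20,110,0],[-20,110,0],[-20,110,0]], rot=[[0,0,0],[0,0,0],[0,0,0],[0,0,0],[0,0,0]])

```text
time: 53.8
position: [0.5076, -0.2381, 0.2817]
ee_rot: [0.301, 0.954, 0.001, 0.0]
contact_force: [-0.2, 0.5, -0.4]
gripper_width: 0.0942
```

```bash
python3 -c "
from m import *
s=cam('side');d=cam('top');cv2.imwrite('pics/s27.png',s['bgr']);cv2.imwrite('pics/t27.png',d['bgr'])
st=ctrl.get_state();print(np.round(st['position'],3),np.round(st['contact_force'],1),np.abs(st['dq']).max(),st['time'])
cv2.imwrite('pics/s27c.png',cv2.resize(s['bgr'][210:310,310:410],None,fx=5,fy=5))"
```

```text
[ 0.507 -0.24   0.282] [-0.1 -0.4 -0.2] 0.017983385186145773 53.9
```

View pics/s27.png

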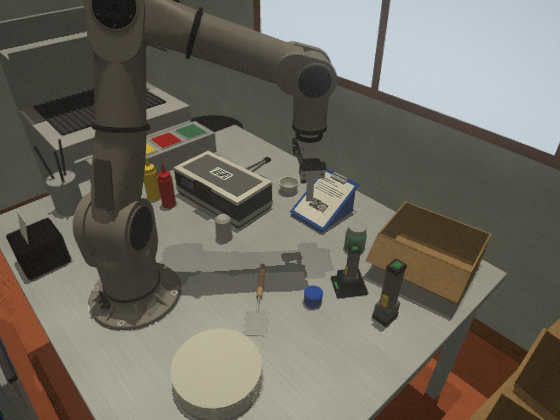

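View pics/s27c.png

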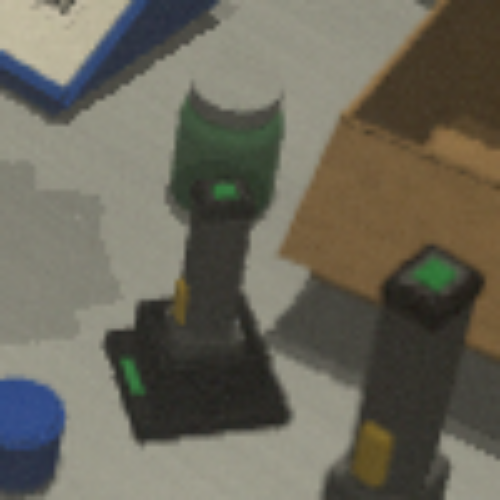

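View pics/t27.png

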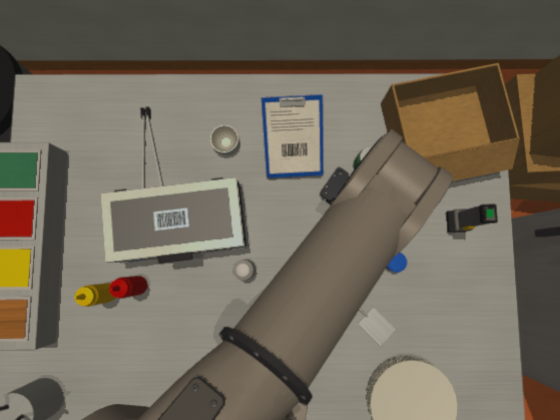

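```bash
python3 -c "
from plant import ctrl
print(ctrl.hand_in())"
```

```text
the job is handed in; nothing more can be done
None
```

I scanned the delivery note, stood all four tubs (red, yellow, green, orange) in the chiller, shut the lid, scanned the lid's bar code and put the scanner back in its dock. The job is handed in at about 54 s of the 210 s allowed. There is no verdict and no read signal, so success rests on the measurements below.

- **Scans:** On both scans the scanner was held still for about 2 s, about 10 cm away, with the aim line worked out to within about 2 mm of the bar code.
- **Tubs:** Orange was knocked about 2.5 cm aside partway through. I found it again in the pictures before picking it up. All four showed upright on the well floor in both views before I closed the lid.
- **Lid:** It shut fully; the fingertip on its outer face stopped at 0.128 m, as expected. That last push briefly read 41 N up at the tool (about 44 N in all), through the fingertips. The 40 N limit is for the arm and the gripper's body, so I read it as allowed, but I can't confirm that.
- **Joint 3:** While carrying the scanner to the lid, it came within about 0.04 rad of its limit (1.33 of 1.37) but did not show past it.
- **Last pictures:** The lid is shut and the scanner is upright in its dock. Everything else I could see is where it was, though the arm hid part of the turner and the pickle jar from above. The arm was touching nothing.

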